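# Move the push-fit stop end to the bare pipe

## Robot

A 6-joint arm with a two-finger parallel gripper is mounted at the origin on a cart in front of the work surface, level with it; the furniture and walls round the work are solid. World frame = base frame: x ahead of the robot, y to its left, z up, the work surface at z = 0. Lengths are in mm, angles in rad, forces in N, time in s.
With the tool pointing down it reaches from about 400 to 925 mm from the base axis. Payload 12.5 kg.
Tool frame: the origin (TCP) lies at the centre of the arm's flange, where the gripper is bolted on; the fingertips stand 190 mm ahead of it and the grasp point (between the pads) lies 171 mm ahead of it; z points along the fingers, y is the direction in which the jaws open and shut (so a half turn about z gives the same grasp; the last joint's range is limited). The gripper opens to 95 mm and grips with 3 to 60 N. Pads are 20 mm wide; open, the fingers measure 119 mm over their backs; the gripper's body (75 mm by 180 mm) begins 59 mm behind the grasp point.
Start: joints at [1.168, 0.491, 1.559, -0, 1.092, -0.106], TCP at [182.765, 597.681, 404.761] pointing down, gripper open.
Joint ranges: [-3.1, 3.1], [-0.84, 2.19], [0.05, 2.79], [-1.13, 4.28], [0.06, 2.93], [-2.69, 2.69]. Speed limits (rad/s): [2.22, 2.22, 2.79, 3.14, 3.14, 3.14].

## Interface

Orientations are given as [roll, pitch, yaw] about the fixed x, y, z axes, in that order (R = Rz(yaw) Ry(pitch) Rx(roll)).
In Python, from cell import env gives the robot as it stands.
- The arm moves only by the shell command python3 -m pendant 'ROWS'. ROWS is JSON, a list of rows, each an object of numbers: "x", "y", "z": the shift along the tool's x, y, z in units of 150 mm (1.0 is 150 mm); "rx", "ry", "rz": the turn, a rotation vector about the tool's x, y, z in units of 45 degrees (1.0 is 45 degrees); "jaw": the opening, from 0 (shut) to 1 (fully open). In form: [{"x": .., "y": .., "z": .., "rx": .., "ry": .., "rz": .., "jaw": ..}, ...]. A call has 1 to 10 rows; each row is the pose to reach, as a shift and turn from the pose commanded when the call began, along the tool's axes at that moment; what a row does not reach only later rows make up. A row lasts 1/8 s, in which the tool goes at most 62.5 mm and 10.7 degrees, less where a joint would pass 70% of its speed; a pose out of reach is approached as far as the arm can. A call with a number of a shift or a turn outside -1 to 1 is refused whole. A call with a gripper value outside its range is refused whole. The fingers move at their own pace and stop on an object; the grip force is fixed at half the most. Time passes only in rows, so rows that repeat a pose let the fingers close. It gives the time, the measured TCP pose, the force and the opening at its end, in the units of the state.
- env.state(): the state, without advancing time (a new reading comes with each control period).
- env.read_camera(name): name is "side" or "top" or "wrist"; returns a dict with "img" (480x640x3 uint8, red, green, blue), "fx", "fy", "cx", "cy" (pixels), "rvec" (rotation vector, rad) and "tvec" (3), from world to camera coordinates, as OpenCV has them. Camera axes: x right, y down, z forward; pixel columns grow to the right and rows downward; lengths in mm; the calibration is good to about 2 mm. The wrist camera is an equidistant fisheye: a pixel r from the principal point sees the ray r / f radians off the axis. A picture is of the moment at which its call begins. There is no depth.
- env.job_done(): hands the job in, once; it reports no verdict.
The state is a dict: "t": time; "joints": joint angles; "qvel": joint speeds; "tau": joint torques, N m; "eef_pos": TCP position; "tcp_rot": TCP orientation; "ft_force": force on the tool from outside, world axes, zero at the start; "moment": the same for the moment, N m; "opening": opening from 0.0 (shut) to 1.0 (fully open).
Only numpy, scipy, OpenCV 4.12 (cv2) and the standard library are available. Lean on these libraries where they do the work, as an engineer would, in place of code of your own. Each camera call takes 0.05 s, during which the arm holds its last target.

## Task

Another air tool has to be plugged in at the outer pipe that is now closed by the black push-fit stop end, so move that stop end to the bare middle pipe. Push it home first to free its teeth, keep its grey release ring squeezed in while you draw it straight off, then push it on to the middle pipe as far as it will go so that it locks and its ring springs back out, and let go. Work gently and by feel (15 N of push or pull is ample; never wrench or ram it), do not drop it, and leave the steel tool coupler and the things lying around alone.

Things in the scene. Friction and masses are not known exactly. Their poses are not given: they have to be found in the camera images.
- air_manifold: fixed air distributor: aluminium bar 34 x 186 x 40 mm, top at z = 65 mm, on a steel foot plate; a gauge on its top at y = +72 mm reaches z = 118 mm. Origin on the bench under the bar's centre, its -x faces the robot. Three equal level steel pipes of 10 mm diameter stand out of the front along -x at y = -60, 0 and +60 mm, axis at z = 45 mm. The -60 and +60 ones are taken, the middle one is bare
- free_pipe_tip (a point): tip of the bare middle pipe, on its axis; axes as the distributor's. Each pipe runs from a brass nut (24 mm diameter, front face at x = -27 mm of the distributor) to its tip at x = -111 mm. The last 4 mm taper to 6 mm diameter; a locking groove, 6 mm core, lies 15 to 22 mm behind the tip
- free_pipe_home (a point): where stop_end_centre lies when the stop end is fully home on the middle pipe: on the axis, 14 mm behind the tip
- stop_end_centre (a point): the loose push-fit stop end, centre on its axis: round black part 44 mm long, about 29 mm diameter, 80 g, on the +60 or -60 mm pipe at the start, 1 to 2.5 mm short of home. Its +x points at the distributor and lies along the pipe. Bore 11.5 mm, stop for the pipe's tip at x = -14 mm, so the pipe reaches in 36 mm from the ring's face. A rubber seal drags with 6 to 10 N over the last 8 mm
- closed_end (a point): centre of the stop end's flat closed face (stop_end_centre x = -22 mm), a flange of 32 mm diameter. It and the release ring at the other end both stand 11 mm higher than the pipe's top, so a gripper from above can pinch the part lengthwise, closing along the pipe, fingertips just over the pipe
- ring_face (a point): centre of the grey release ring's flat outer face, 32 mm diameter, 22 mm from stop_end_centre on the distributor's side while the ring is out; moves with the ring. The pipe passes through it; about 50 mm of bare pipe lies between it and the brass nut, room for a finger
- release_ring (a joint): how far the ring is pressed into the stop end, m: 0 out, 0.004 fully in; spring 12 N at first, 16 N fully in, so a 25 N grip does. It moves three teeth on a taper: out, they hold in the pipe's groove; from 2 mm pressed they clear the pipe. Any pull on the stop end, by its ring too, jams teeth and ring; pushing it home frees them. Let go within 1 mm of home, the teeth drop into the groove
- tool_coupler_centre (a point): centre of the fixed knurled steel tool coupler, 48 mm long, 25 mm diameter, on the other outer pipe; to be left alone
- loupe_glass: bystander: black folding magnifier 42 x 87 x 9 mm, lying flat
- bench_block: bystander: steel bench block 62 x 62 x 20 mm
- silver_cuff: bystander: silver cuff bracelet 54 x 59 x 22 mm
- marker: bystander: black marker pen 129 mm long, lying flat
There are look-alikes about, which are no part of the job. What is shaped like the part that bears stop_end_centre but blue, purple or turquoise is not meant.

How it is judged:
By the outcome, as a careful person would: the job done as asked, in the order asked, and still so for the second after the job is handed in, with the robot touching nothing.
It also fails if it takes over 58 s, if anything falls off the work surface, if the arm or the gripper's body presses on something with over 40 N, if the wrist force passes 120 N, or if a joint passes its speed limit or range.

## Working session

There is one attempt and no reset: what is moved stays moved. The work goes in short steps, Python scripts to look and compute and a shell command to move; the robot and the scene stay as the last step left them, time stands still between calls to the robot, and variables do not carry over. Pictures are saved under pics/ and viewed, and the job is handed in when it is done.

```bash
ls; mkdir -p pics; python3 - <<'E'
from cell import env
import cv2
s=env.state();print({k:(v if not hasattr(v,'round') else v.round(3)) for k,v in s.items()} if 1 else 0)
for n in ["side","top","wrist"]:
    d=env.read_camera(n);cv2.imwrite(f"pics/{n}0.png",d["img"][:,:,::-1]);print(n,d["fx"],d["fy"],d["cx"],d["cy"],d["rvec"],d["tvec"])
E
```

```text
pics
{'t': 0.0, 'joints': array([ 1.168,  0.492,  1.559,  0.   ,  1.092, -0.106]), 'qvel': array([ 0.   , -0.001,  0.   , -0.001, -0.001, -0.001]), 'tau': array([-3.0000e-03, -6.1262e+01, -2.5819e+01,  6.9000e-02,  4.8000e-02,
       -0.0000e+00]), 'eef_pos': array([182.757, 597.646, 404.139]), 'tcp_rot': array([-3.14 , -0.   ,  2.845]), 'ft_force': array([ 0.044,  0.938, -0.455]), 'moment': array([-0.03 ,  0.02 ,  0.038]), 'opening': 0.998755202002913}
side 452.366493007575 452.366493007575 309.4512898968914 241.47428411715964 [ 0.59743752 -2.67430524  1.18746195] [528.70812946 244.71391187 765.33811279]
top 474.6802359845919 474.6802359845919 315.9241433729692 236.0384508720141 [ 2.18987659 -2.22106199  0.06882075] [-64.43052634 583.59811187 911.5068352 ]
wrist 371.64829954431775 371.64829954431775 314.9431096103292 244.5987912978163 [-2.33378115 -1.72807218 -0.24390975] [-622.9690284   -32.33956826  391.54874406]
```

View pics/side0.png

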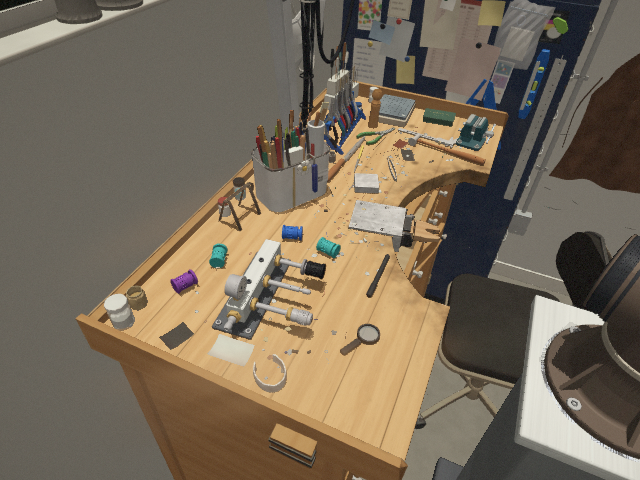

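View pics/top0.png

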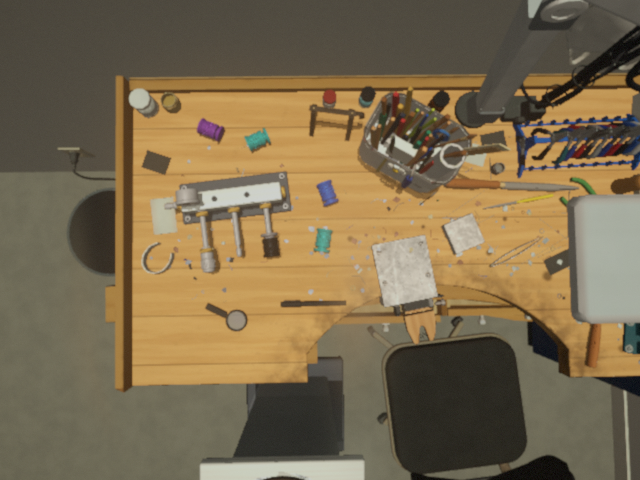

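View pics/wrist0.png

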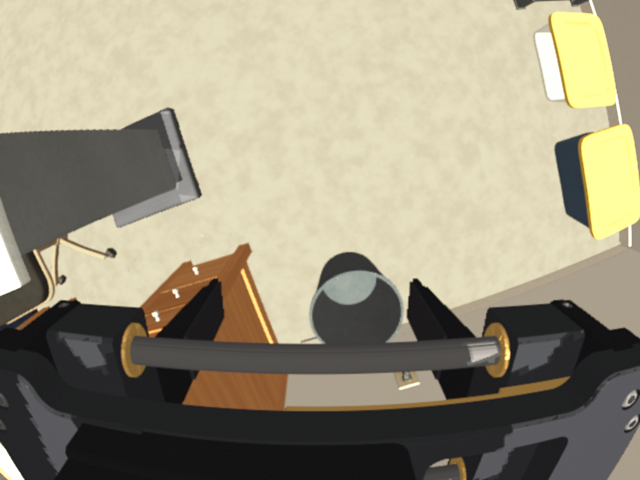

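The top view shows four stop-end-shaped parts besides the coupler: black at (270,245) on the right outer pipe, blue (327,193), turquoise (323,240) and (257,140), and purple (210,130). The black one on the pipe fits. The steel coupler is at (208,260) and the bare pipe is at (238,235). I'll enlarge both views to confirm.

```bash
cat > h.py <<'E'
import numpy as np,cv2
from scipy.spatial.transform import Rotation as R
from scipy.optimize import least_squares
def cam(d):
    return cv2.Rodrigues(np.array(d["rvec"],float))[0],np.array(d["tvec"],float).ravel()
def proj(d,P,fish=False):
    Rm,t=cam(d);c=np.atleast_2d(P)@Rm.T+t
    if fish:
        r=np.hypot(c[:,0],c[:,1]);th=np.arctan2(r,c[:,2]);k=th/np.maximum(r,1e-9)
        return np.c_[d["fx"]*k*c[:,0]+d["cx"],d["fy"]*k*c[:,1]+d["cy"]]
    return np.c_[d["fx"]*c[:,0]/c[:,2]+d["cx"],d["fy"]*c[:,1]/c[:,2]+d["cy"]]
def tri(obs):
    f=lambda P:np.concatenate([(proj(d,P,fi)-uv).ravel() for d,uv,fi in obs])
    s=least_squares(f,[600,0,40]);return s.x,s.fun
E
python3 - <<'E'
import cv2
a=cv2.imread("pics/top0.png")[160:290,140:350];b=cv2.imread("pics/side0.png")[220:350,200:360]
cv2.imwrite("pics/tc.png",cv2.resize(a,None,fx=3.8,fy=3.8,interpolation=cv2.INTER_CUBIC))
cv2.imwrite("pics/sc.png",cv2.resize(b,None,fx=4.5,fy=4.5,interpolation=cv2.INTER_CUBIC))
E
```

```text
(no output)
```

View pics/tc.png

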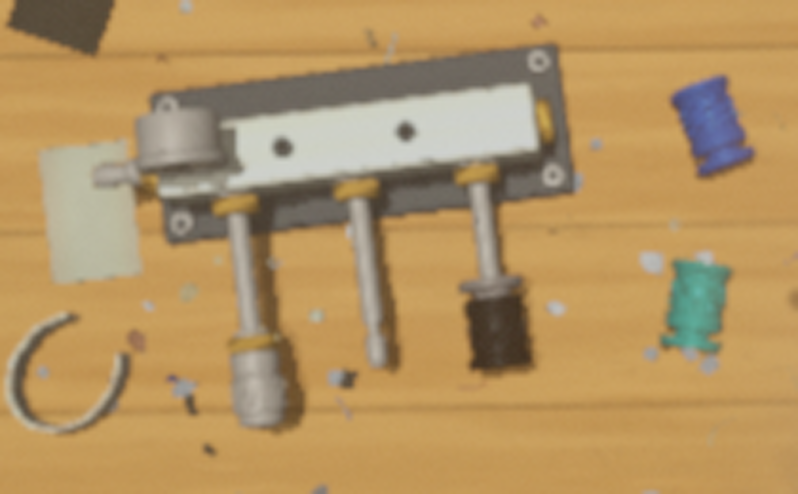

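View pics/sc.png

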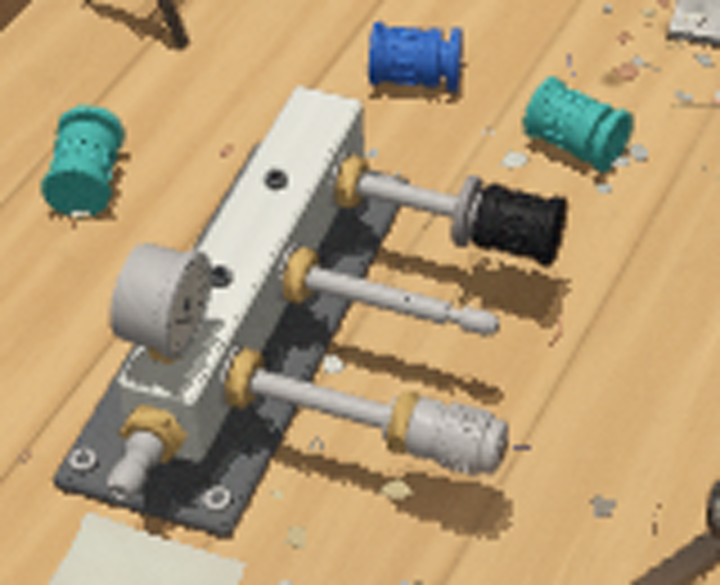

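The crops confirm it: the black part with the grey ring is at top crop (497,325) on the right outer pipe (y=-60). I'll fit the distributor pose from both views.

```bash
cat > fit.py <<'E'
from h import *
from cell import env
T=env.read_camera("top");S=env.read_camera("side")
t=lambda u,v:np.array([140+u/3.8,160+v/3.8]);s=lambda u,v:np.array([200+u/4.5,220+v/4.5])
pts={'tip':(t(379,364),s(494,323)),'nutM':(t(359,199),s(310,278)),'nutR':(t(479,182),s(359,185)),'nutL':(t(237,212),s(253,385)),
'closed':(t(502,368),s(560,230)),'ring':(t(492,284),s(462,210))}
M={'tip':(-111,0,45),'nutM':(-27,0,45),'nutR':(-27,-60,45),'nutL':(-27,60,45)}
for k,(a,b) in pts.items():
    P,r=tri([(T,a,0),(S,b,0)]);print(k,P.round(1),r.round(1))
def w(p,q):
    c,s_=np.cos(p[2]),np.sin(p[2]);return np.array([p[0]+c*q[0]-s_*q[1],p[1]+s_*q[0]+c*q[1],q[2]+p[3]])
f=lambda p:np.concatenate([np.r_[proj(T,w(p,M[k]))[0]-pts[k][0],proj(S,w(p,M[k]))[0]-pts[k][1]] for k in M])
z=least_squares(f,[700,0,0,0]);print(z.x.round(4),z.fun.round(1))
p=z.x
for k,q in dict(tip=M['tip'],tipR=(-111,-60,45),home=(-97,0,45)).items(): print(k,w(p,q).round(1))
E
python3 fit.py
```

```text
tip [547.5  72.   43.8] [-0.3 -0.8  0.8  0.1]
nutM [629.5  81.6  42. ] [-0.3 -0.7  0.7  0.1]
nutR [637.2  21.9  41.2] [-0.2 -0.6  0.7  0.1]
nutL [623.6 142.3  40.6] [-0.2 -0.5  0.5  0.1]
closed [544.2  11.1  44.2] [-0.2 -0.5  0.6  0.1]
ring [587.3  16.3  42. ] [-0.5 -1.2  1.4  0.2]
[ 6.571026e+02  8.509960e+01  1.177000e-01 -3.112100e+00] [-0.2 -0.4  1.1  0.9 -0.4 -1.1  0.3  0.2 -0.5 -0.7  0.5 -0.   0.1 -0.4
  0.8 -0.6]
tip [546.9  72.1  41.9]
tipR [553.9  12.5  41.9]
home [560.8  73.7  41.9]
```

```bash
cat > go.py <<'E'
import sys
from h import *
from cell import env
s=env.state();x,y,z,yaw=map(float,sys.argv[1:5])
Rc=R.from_euler('xyz',s['tcp_rot']);d=Rc.inv().apply(np.array([x,y,z])-s['eef_pos'])
Rt=R.from_euler('xyz',[np.pi,0,yaw]);rv=(Rc.inv()*Rt).as_rotvec()
print('t',round(s['t'],2),'pos',s['eef_pos'].round(1),s['tcp_rot'].round(4),'F',s['ft_force'].round(1),'op',round(s['opening']*95,1))
print('shift',(d/150).round(3),'turn',(rv/np.deg2rad(45)).round(3),'dist',np.linalg.norm(d).round(0))
E
python3 go.py 565.7 13.7 300 1.689
python3 go.py 500 100 400 1.689
```

```text
t 0.25 pos [182.8 597.7 404.5] [-3.1411 -0.      2.8448] F [-0.  -0.5 -0.4] op 95.2
shift [-3.58  -2.976  0.698] turn [-1.000e-03  0.000e+00  1.472e+00] dist 706.0
t 0.25 pos [182.8 597.7 404.5] [-3.1411 -0.      2.8448] F [-0.  -0.5 -0.4] op 95.2
shift [-2.993 -2.554  0.031] turn [-1.000e-03  0.000e+00  1.472e+00] dist 590.0
```

```bash
python3 -m pendant '[{"x":-0.33,"y":-0.28,"rz":0.15,"jaw":1},{"x":-0.66,"y":-0.56,"rz":0.3,"jaw":1},{"x":-1,"y":-0.83,"rz":0.5,"jaw":1},{"x":-1,"y":-0.83,"rz":0.5,"jaw":1}]'; python3 go.py 500 80 330 1.689
```

```text
t 0.25 pos [182.8 597.7 404.5] [-3.1411 -0.      2.8448] F [-0.  -0.5 -0.4] op 95.2
shift [-3.032 -2.681  0.498] turn [-1.000e-03  0.000e+00  1.472e+00] dist 612.0invalid input
```

```bash
python3 -m pendant '[{"x":-0.33,"y":-0.28,"z":0.0,"rx":0.0,"ry":0.0,"rz":0.15,"jaw":1.0},{"x":-0.66,"y":-0.56,"z":0.0,"rx":0.0,"ry":0.0,"rz":0.3,"jaw":1.0},{"x":-1.0,"y":-0.83,"z":0.0,"rx":0.0,"ry":0.0,"rz":0.5,"jaw":1.0},{"x":-1.0,"y":-0.83,"z":0.0,"rx":0.0,"ry":0.0,"rz":0.5,"jaw":1.0}]'; python3 go.py 500 80 330 1.689
```

```text
t: 0.75
eef_pos: [291.3, 432.4, 405.0]
tcp_rot: [3.142, 0.0, 2.447]
ft_force: [0.7, 0.7, 0.6]
opening: 1.004
t 0.75 pos [291.3 432.4 405. ] [3.1416e+00 2.0000e-04 2.4470e+00] F [0.7 0.7 0.6] op 95.3
shift [-2.572 -0.915  0.501] turn [0.    0.    0.965] dist 416.0
```

```bash
python3 -m pendant '[{"x":-0.33,"y":-0.12,"z":0.06,"rx":0.0,"ry":0.0,"rz":0.15,"jaw":1.0},{"x":-0.66,"y":-0.24,"z":0.12,"rx":0.0,"ry":0.0,"rz":0.3,"jaw":1.0},{"x":-1.0,"y":-0.36,"z":0.2,"rx":0.0,"ry":0.0,"rz":0.45,"jaw":1.0},{"x":-1.0,"y":-0.36,"z":0.2,"rx":0.0,"ry":0.0,"rz":0.45,"jaw":1.0}]'; python3 go.py 500 80 330 1.689
```

```text
t: 1.25
eef_pos: [372.4, 296.1, 374.2]
tcp_rot: [-3.141, 0.0, 2.095]
ft_force: [-0.0, 0.4, 0.6]
opening: 1.002
t 1.25 pos [372.4 296.1 374.2] [-3.1405  0.      2.0952] F [-0.   0.4  0.6] op 95.2
shift [-1.673  0.015  0.294] turn [-0.001  0.     0.517] dist 255.0
```

```bash
python3 -m pendant '[{"x":-0.33,"y":0.0,"z":0.06,"rx":0.0,"ry":0.0,"rz":0.15,"jaw":1.0},{"x":-0.66,"y":0.0,"z":0.12,"rx":0.0,"ry":0.0,"rz":0.3,"jaw":1.0},{"x":-1.0,"y":0.01,"z":0.2,"rx":0.0,"ry":0.0,"rz":0.517,"jaw":1.0},{"x":-1.0,"y":0.01,"z":0.2,"rx":0.0,"ry":0.0,"rz":0.517,"jaw":1.0},{"x":-1.0,"y":0.01,"z":0.2,"rx":0.0,"ry":0.0,"rz":0.517,"jaw":1.0}]'; python3 go.py 500 60 330 1.689
```

```text
t: 1.88
eef_pos: [447.8, 170.0, 344.8]
tcp_rot: [-3.141, -0.0, 1.696]
ft_force: [-0.8, 1.1, 0.0]
opening: 1.0
t 1.88 pos [447.8 170.  344.8] [-3.1415e+00 -3.0000e-04  1.6955e+00] F [-0.8  1.1  0. ] op 95.0
shift [-0.771  0.254  0.099] turn [-0.    -0.     0.008] dist 123.0
```

```bash
python3 -m pendant '[{"x":-0.35,"y":0.1,"z":0.05,"rx":0.0,"ry":0.0,"rz":0.0,"jaw":1.0},{"x":-0.77,"y":0.25,"z":0.1,"rx":0.0,"ry":0.0,"rz":0.0,"jaw":1.0},{"x":-0.77,"y":0.25,"z":0.1,"rx":0.0,"ry":0.0,"rz":0.0,"jaw":1.0},{"x":-0.77,"y":0.25,"z":0.1,"rx":0.0,"ry":0.0,"rz":0.0,"jaw":1.0}]'; python3 - <<'E'
from h import *
from cell import env
import pickle
d=env.read_camera("wrist");cv2.imwrite("pics/w1.png",d["img"][:,:,::-1]);pickle.dump(d,open("w1.pkl","wb"))
print(proj(d,[[547,72,45],[554,12.5,45],[630,81,45]],True))
Rm,t=cam(d);print(-Rm.T@t,Rm)
E
```

```text
t: 2.38
eef_pos: [499.0, 60.0, 329.9]
tcp_rot: [-3.142, -0.0, 1.694]
ft_force: [-0.3, 1.0, -0.8]
opening: 1.0
[[381.18124175 237.30722305]
 [376.301292   309.85526023]
 [482.44031988 239.38250185]]
[489.2232023  136.55886079 309.88831043] [[ 9.92302495e-01  1.23837357e-01 -2.58800762e-04]
 [ 1.19000658e-01 -9.52963739e-01  2.78745325e-01]
 [ 3.42724565e-02 -2.76630479e-01 -9.60365023e-01]]
```

View pics/w1.png

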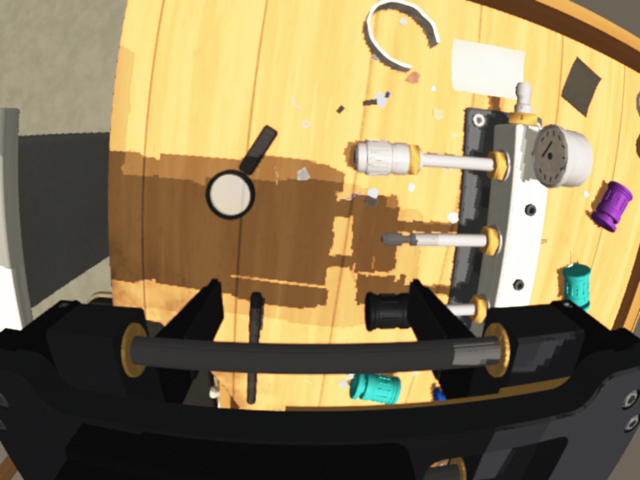

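```bash
python3 - <<'E'
import cv2
a=cv2.imread("pics/w1.png")[130:340,340:550]
cv2.imwrite("pics/w1c.png",cv2.resize(a,None,fx=2.8,fy=2.8,interpolation=cv2.INTER_CUBIC))
E
python3 go.py 530 -10 300 1.689
```

```text
t 2.42 pos [498.8  60.3 330. ] [ 3.1416e+00 -3.0000e-04  1.6950e+00] F [-0.  -0.2 -0.2] op 94.8
shift [-0.491  0.148  0.2  ] turn [ 0.    -0.     0.008] dist 83.0
```

View pics/w1c.png

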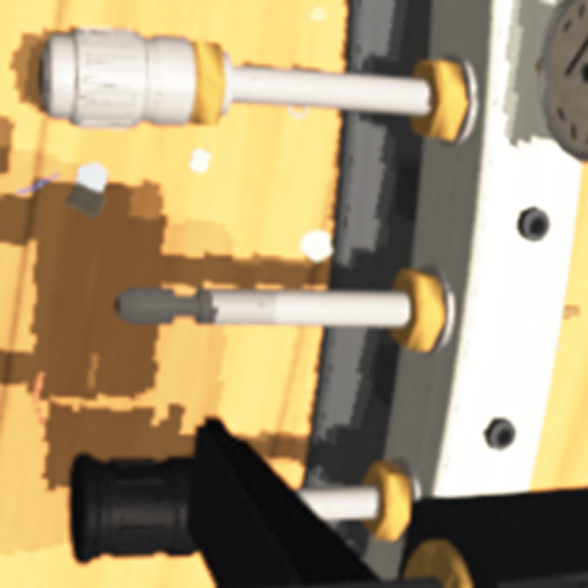

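```bash
python3 -m pendant '[{"x":-0.25,"y":0.05,"z":0.1,"rx":0.0,"ry":0.0,"rz":0.004,"jaw":1.0},{"x":-0.49,"y":0.1,"z":0.2,"rx":0.0,"ry":0.0,"rz":0.008,"jaw":1.0},{"x":-0.49,"y":0.1,"z":0.2,"rx":0.0,"ry":0.0,"rz":0.008,"jaw":1.0},{"x":-0.49,"y":0.1,"z":0.2,"rx":0.0,"ry":0.0,"rz":0.008,"jaw":1.0}]'; python3 - <<'E'
from h import *
from cell import env
import pickle
d=env.read_camera("wrist");pickle.dump(d,open("w2.pkl","wb"));im=d["img"][:,:,::-1]
cv2.imwrite("pics/w2.png",im)
E
python3 - <<'E'
import cv2
a=cv2.imread("pics/w2.png")[20:300,310:590]
cv2.imwrite("pics/w2c.png",cv2.resize(a,None,fx=2.1,fy=2.1,interpolation=cv2.INTER_CUBIC))
E
```

```text
t: 2.92
eef_pos: [522.8, -10.8, 300.1]
tcp_rot: [-3.142, -0.0, 1.688]
ft_force: [0.6, 0.0, 0.3]
opening: 1.001
```

View pics/w2c.png

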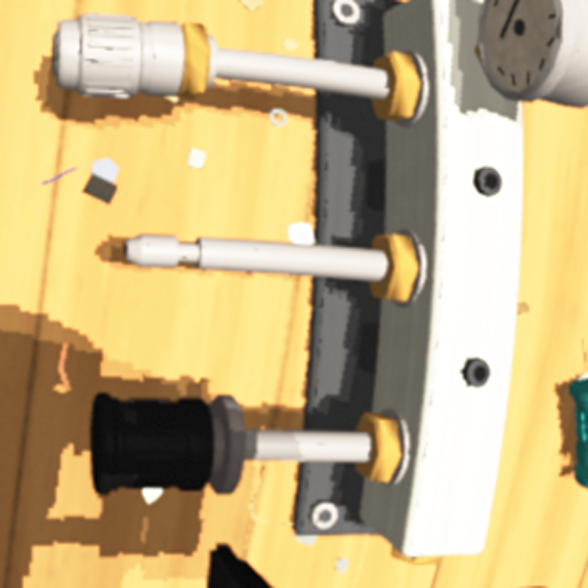

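```bash
cat > fit2.py <<'E'
from h import *
from cell import env
import pickle
T=env.read_camera("top");S=env.read_camera("side");W1=pickle.load(open("w1.pkl","rb"));W2=pickle.load(open("w2.pkl","rb"))
t=lambda u,v:np.array([140+u/3.8,160+v/3.8]);s=lambda u,v:np.array([200+u/4.5,220+v/4.5])
a=lambda u,v:np.array([340+u/2.8,130+v/2.8]);b=lambda u,v:np.array([310+u/2.1,20+v/2.1])
pts={'tip':(t(379,364),s(494,323),a(119,304),b(128,249)),'nutM':(t(359,199),s(310,278),a(409,309),b(387,264)),'nutR':(t(479,182),s(359,185),a(379,503),b(370,447)),'nutL':(t(237,212),s(253,385),a(429,97),b(387,84))}
M={'tip':(-111,0,45),'nutM':(-27,0,45),'nutR':(-27,-60,45),'nutL':(-27,60,45)}
V=[(T,0),(S,0),(W1,1),(W2,1)]
for k in pts:
    for sel in [(0,1),(2,3)]:
        P,r=tri([(V[i][0],pts[k][i],V[i][1]) for i in sel]);print(k,sel,P.round(1),abs(r).max().round(1))
def w(p,q):
    c,s_=np.cos(p[2]),np.sin(p[2]);return np.array([p[0]+c*q[0]-s_*q[1],p[1]+s_*q[0]+c*q[1],q[2]+p[3]])
for sel in [(0,1),(2,3),(0,1,2,3)]:
    f=lambda p:np.concatenate([proj(V[i][0],w(p,M[k]),V[i][1])[0]-pts[k][i] for k in M for i in sel])
    z=least_squares(f,[700,0,0,0]);print(sel,z.x.round(4),abs(z.fun).max().round(1),z.fun.std().round(2))
    p=z.x
    print({k:w(p,q).round(1) for k,q in dict(tip=M['tip'],homeR=(-97,-60,45),home=(-97,0,45)).items()})
for q in [(-121,-60,45),(-120,-60,61),(-76,-60,61),(-97,-60,45)]: print(q,(proj(W2,w(p,q),1)[0]-[310,20])*2.1)
E
python3 fit2.py
```

```text
tip (0, 1) [547.5  72.   43.8] 0.8
tip (2, 3) [548.3  71.1  44.6] 0.1
nutM (0, 1) [629.5  81.6  42. ] 0.7
nutM (2, 3) [632.2  81.2  47.8] 0.2
nutR (0, 1) [637.2  21.9  41.2] 0.7
nutR (2, 3) [639.1  21.1  47.1] 0.4
nutL (0, 1) [623.6 142.3  40.6] 0.5
nutL (2, 3) [625.9 140.5  45.6] 0.1
(0, 1) [ 6.571026e+02  8.509960e+01  1.177000e-01 -3.112100e+00] 1.1 0.6
{'tip': array([546.9,  72.1,  41.9]), 'homeR': array([567.8,  14.1,  41.9]), 'home': array([560.8,  73.7,  41.9])}
(2, 3) [6.585621e+02 8.396510e+01 1.143000e-01 2.614800e+00] 0.9 0.52
{'tip': array([548.3,  71.3,  47.6]), 'homeR': array([569. ,  13.3,  47.6]), 'home': array([562.2,  72.9,  47.6])}
(0, 1, 2, 3) [6.587142e+02 8.408180e+01 1.146000e-01 1.242500e+00] 2.8 0.85
{'tip': array([548.4,  71.4,  46.2]), 'homeR': array([569.2,  13.4,  46.2]), 'home': array([562.4,  73. ,  46.2])}
(-121, -60, 45) [ 91.804758   442.71191428]
(-120, -60, 61) [100.740159   456.13275816]
(-76, -60, 61) [245.94889881 456.99005969]
(-97, -60, 45) [167.65430053 443.23544166]
```

```bash
python3 go.py 567.2 13.2 243 1.686
```

```text
t 3.08 pos [522.8 -11.  300.3] [3.1409 0.     1.6882] F [-0.2  0.2 -0.7] op 95.1
shift [0.126 0.312 0.382] turn [0.001 0.    0.003] dist 76.0
```

```bash
python3 -m pendant '[{"x":0.126,"y":0.312,"z":0.0,"rx":0.0,"ry":0.0,"rz":0.003,"jaw":0.7},{"x":0.126,"y":0.312,"z":0.1,"rx":0.0,"ry":0.0,"rz":0.003,"jaw":0.7},{"x":0.126,"y":0.312,"z":0.1,"rx":0.0,"ry":0.0,"rz":0.003,"jaw":0.7},{"x":0.126,"y":0.312,"z":0.1,"rx":0.0,"ry":0.0,"rz":0.003,"jaw":0.7}]'; python3 go.py 567.2 13.2 243 1.686
python3 - <<'E'
from h import *
from cell import env
import pickle
d=env.read_camera("wrist");pickle.dump(d,open("w3.pkl","wb"));im=d["img"][:,:,::-1]
cv2.imwrite("pics/w3.png",im)
E
```

```text
t: 3.58
eef_pos: [566.8, 11.8, 284.9]
tcp_rot: [-3.141, -0.0, 1.684]
ft_force: [0.2, 0.3, -1.0]
opening: 0.71
t 3.58 pos [566.8  11.8 284.9] [-3.1410e+00 -2.0000e-04  1.6841e+00] F [ 0.2  0.3 -1. ] op 67.4
shift [0.009 0.004 0.279] turn [-0.001 -0.    -0.002] dist 42.0
```

View pics/w3.png

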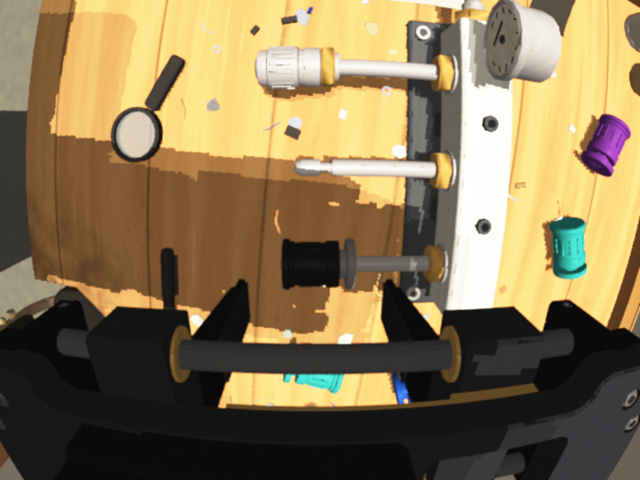

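```bash
python3 - <<'E'
from h import *
import pickle
W=pickle.load(open("w3.pkl","rb"))
p=(658.7,84.05,.1146)
def w(q):
    c,s_=np.cos(p[2]),np.sin(p[2]);return np.array([p[0]+c*q[0]-s_*q[1],p[1]+s_*q[0]+c*q[1],q[2]])
for q in [(-111,0,45),(-27,0,45),(-27,-60,45),(-27,60,45),(-121,-60,45),(-77,-60,45)]: print(q,proj(W,w(q),1)[0].round(1))
im=cv2.imread("pics/w3.png")[50:300,260:460];cv2.imwrite("pics/w3c.png",cv2.resize(im,None,fx=2.4,fy=2.4,interpolation=cv2.INTER_CUBIC))
E
```

```text
(-111, 0, 45) [296.  166.5]
(-27, 0, 45) [434.4 169. ]
(-27, -60, 45) [427.9 262.5]
(-27, 60, 45) [436.1  72. ]
(-121, -60, 45) [281.3 263.1]
(-77, -60, 45) [351.4 263. ]
```

View pics/w3c.png

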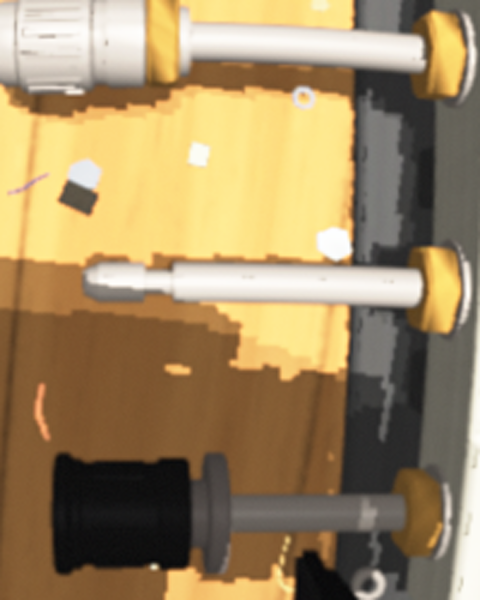

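The third view agrees with the model to within 1–1.5 px. Next I'll descend over the part.

```bash
python3 -m pendant '[{"x":0.009,"y":0.004,"z":0.1,"rx":0.0,"ry":0.0,"rz":0.0,"jaw":0.7},{"x":0.009,"y":0.004,"z":0.2,"rx":0.0,"ry":0.0,"rz":0.0,"jaw":0.7},{"x":0.009,"y":0.004,"z":0.279,"rx":0.0,"ry":0.0,"rz":0.0,"jaw":0.65},{"x":0.009,"y":0.004,"z":0.279,"rx":0.0,"ry":0.0,"rz":0.0,"jaw":0.6},{"x":0.009,"y":0.004,"z":0.279,"rx":0.0,"ry":0.0,"rz":0.0,"jaw":0.57},{"x":0.009,"y":0.004,"z":0.279,"rx":0.0,"ry":0.0,"rz":0.0,"jaw":0.57}]'; python3 go.py 567.2 13.2 243 1.686
python3 - <<'E'
from cell import env
import cv2
d=env.read_camera("wrist");cv2.imwrite("pics/w4.png",d["img"][:,:,::-1])
E
```

```text
t: 4.38
eef_pos: [567.9, 13.2, 243.2]
tcp_rot: [3.141, 0.0, 1.684]
ft_force: [-0.2, -0.3, 0.2]
opening: 0.571
t 4.38 pos [567.9  13.2 243.2] [3.1411 0.     1.6839] F [-0.2 -0.3  0.2] op 54.2
shift [ 0.001 -0.005  0.001] turn [ 0.001  0.    -0.003] dist 1.0
```

View pics/w4.png

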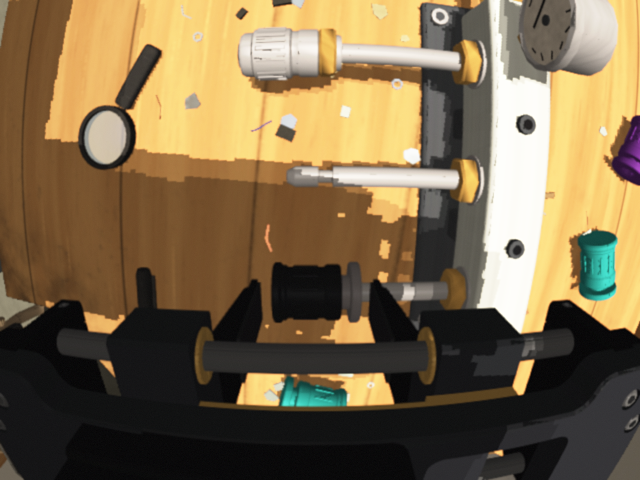

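```bash
python3 -m pendant '[{"x":0.0,"y":0.01,"z":0.0,"rx":0.0,"ry":0.0,"rz":0.0,"jaw":0.57},{"x":0.0,"y":0.02,"z":0.0,"rx":0.0,"ry":0.0,"rz":0.0,"jaw":0.57},{"x":0.0,"y":0.02,"z":0.0,"rx":0.0,"ry":0.0,"rz":0.0,"jaw":0.57}]';python3 -m pendant '[{"x":0.0,"y":0.005,"z":0.0,"rx":0.0,"ry":0.0,"rz":0.0,"jaw":0.57},{"x":0.0,"y":0.01,"z":0.0,"rx":0.0,"ry":0.0,"rz":0.0,"jaw":0.57},{"x":0.0,"y":0.01,"z":0.0,"rx":0.0,"ry":0.0,"rz":0.0,"jaw":0.57}]'
```

```text
t: 4.8
eef_pos: [571.0, 13.5, 242.9]
tcp_rot: [3.141, -0.0, 1.684]
ft_force: [-0.4, 0.6, 0.1]
opening: 0.567
t: 5.18
eef_pos: [572.4, 13.7, 242.9]
tcp_rot: [3.142, -0.0, 1.684]
ft_force: [-0.0, -0.8, 0.7]
opening: 0.571
```

```bash
python3 -m pendant '[{"x":0.0,"y":0.005,"z":0.0,"rx":0.0,"ry":0.0,"rz":0.0,"jaw":0.57},{"x":0.0,"y":0.005,"z":0.0,"rx":0.0,"ry":0.0,"rz":0.0,"jaw":0.57}]';python3 -m pendant '[{"x":0.0,"y":0.005,"z":0.0,"rx":0.0,"ry":0.0,"rz":0.0,"jaw":0.57},{"x":0.0,"y":0.005,"z":0.0,"rx":0.0,"ry":0.0,"rz":0.0,"jaw":0.57}]'
```

```text
t: 5.42
eef_pos: [573.1, 13.8, 242.9]
tcp_rot: [3.142, -0.0, 1.684]
ft_force: [-0.1, 0.0, -0.4]
opening: 0.571
t: 5.68
eef_pos: [573.7, 13.9, 242.8]
tcp_rot: [-3.141, -0.0, 1.684]
ft_force: [-1.7, -0.3, 0.2]
opening: 0.57
```

```bash
python3 -m pendant '[{"x":0.0,"y":0.004,"z":0.0,"rx":0.0,"ry":0.0,"rz":0.0,"jaw":0.57},{"x":0.0,"y":0.004,"z":0.0,"rx":0.0,"ry":0.0,"rz":0.0,"jaw":0.57}]';python3 -m pendant '[{"x":0.0,"y":0.004,"z":0.0,"rx":0.0,"ry":0.0,"rz":0.0,"jaw":0.57},{"x":0.0,"y":0.004,"z":0.0,"rx":0.0,"ry":0.0,"rz":0.0,"jaw":0.57}]'
```

```text
t: 5.92
eef_pos: [574.1, 13.9, 242.8]
tcp_rot: [-3.14, -0.0, 1.684]
ft_force: [-5.9, -0.9, 3.4]
opening: 0.571
t: 6.18
eef_pos: [574.5, 14.0, 242.8]
tcp_rot: [-3.139, -0.0, 1.684]
ft_force: [-7.2, -2.1, 5.1]
opening: 0.568
```

```bash
for i in 1 ; do python3 -m pendant '[{"x":0.0,"y":0.004,"z":0.0,"rx":0.0,"ry":0.0,"rz":0.0,"jaw":0.57},{"x":0.0,"y":0.004,"z":0.0,"rx":0.0,"ry":0.0,"rz":0.0,"jaw":0.57}]';python3 -m pendant '[{"x":0.0,"y":0.004,"z":0.0,"rx":0.0,"ry":0.0,"rz":0.0,"jaw":0.57},{"x":0.0,"y":0.004,"z":0.0,"rx":0.0,"ry":0.0,"rz":0.0,"jaw":0.57}]'; done
```

```text
t: 6.42
eef_pos: [574.8, 14.0, 242.8]
tcp_rot: [-3.138, -0.0, 1.684]
ft_force: [-9.9, -2.3, 5.6]
opening: 0.572
t: 6.68
eef_pos: [575.1, 14.1, 242.7]
tcp_rot: [-3.137, -0.001, 1.684]
ft_force: [-10.3, -2.7, 7.8]
opening: 0.573
```

```bash
for i in 1 ; do python3 -m pendant '[{"x":0.0,"y":0.004,"z":0.0,"rx":0.0,"ry":0.0,"rz":0.0,"jaw":0.57},{"x":0.0,"y":0.004,"z":0.0,"rx":0.0,"ry":0.0,"rz":0.0,"jaw":0.57}]';python3 -m pendant '[{"x":0.0,"y":0.004,"z":0.0,"rx":0.0,"ry":0.0,"rz":0.0,"jaw":0.57},{"x":0.0,"y":0.004,"z":0.0,"rx":0.0,"ry":0.0,"rz":0.0,"jaw":0.57}]'; done
python3 - <<'E'
from cell import env
import cv2
d=env.read_camera("wrist");cv2.imwrite("pics/w5.png",d["img"][:,:,::-1])
a=d["img"][:,:,::-1][150:350,220:500];cv2.imwrite("pics/w5c.png",cv2.resize(a,None,fx=2.8,fy=2.8,interpolation=cv2.INTER_CUBIC))
E
```

```text
t: 6.92
eef_pos: [575.4, 14.1, 242.6]
tcp_rot: [-3.136, -0.001, 1.684]
ft_force: [-13.7, -2.5, 8.6]
opening: 0.568
t: 7.18
eef_pos: [575.7, 14.1, 242.6]
tcp_rot: [-3.134, -0.001, 1.684]
ft_force: [-15.3, -4.5, 10.0]
opening: 0.57
```

View pics/w5c.png

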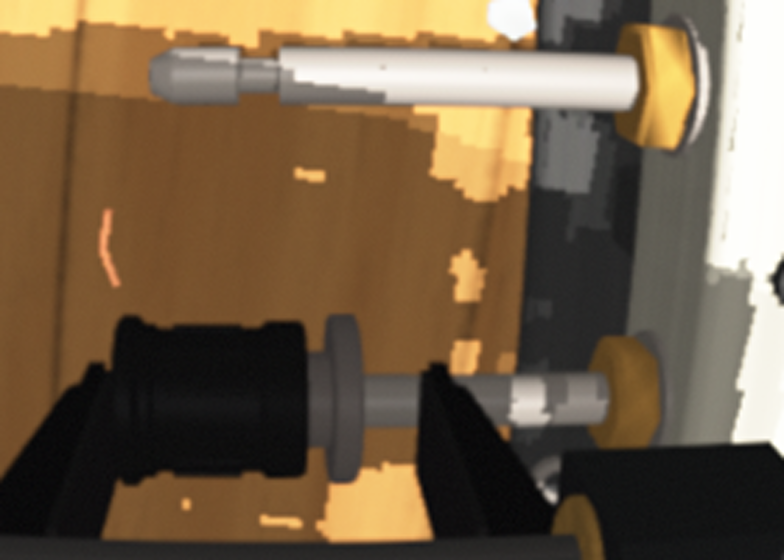

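```bash
python3 - <<'E'
import cv2,numpy as np
a=cv2.imread("pics/w4.png")[150:350,220:500];cv2.imwrite("pics/w4c.png",cv2.resize(a,None,fx=2.8,fy=2.8,interpolation=cv2.INTER_CUBIC))
for n in ("w4","w5"):
    im=cv2.cvtColor(cv2.imread(f"pics/{n}.png"),cv2.COLOR_BGR2GRAY)
    for r in (268,275,290): print(n,r,im[r,255:480].tolist())
E
```

```text
w4 268 [91, 92, 92, 91, 92, 92, 90, 91, 91, 90, 92, 94, 92, 90, 92, 89, 79, 54, 24, 11, 10, 12, 13, 11, 11, 11, 9, 11, 11, 11, 12, 10, 9, 10, 12, 11, 10, 11, 15, 14, 17, 16, 14, 13, 16, 15, 15, 10, 13, 11, 13, 15, 12, 12, 13, 11, 14, 13, 12, 11, 14, 13, 11, 12, 12, 8, 11, 12, 12, 12, 12, 11, 12, 12, 13, 12, 12, 12, 12, 11, 11, 11, 12, 12, 16, 41, 72, 89, 91, 90, 91, 83, 61, 49, 51, 54, 58, 62, 61, 61, 61, 61, 60, 59, 64, 75, 85, 87, 87, 89, 89, 91, 91, 93, 94, 93, 93, 93, 93, 93, 93, 91, 91, 92, 92, 92, 91, 90, 90, 88, 88, 89, 88, 90, 91, 90, 87, 86, 80, 75, 72, 74, 78, 84, 85, 86, 86, 83, 87, 84, 85, 86, 88, 90, 91, 91, 91, 87, 71, 42, 33, 36, 37, 36, 38, 40, 39, 39, 40, 38, 40, 39, 38, 41, 40, 39, 38, 39, 38, 38, 37, 37, 37, 39, 39, 37, 37, 38, 38, 41, 46, 52, 54, 53, 54, 53, 55, 62, 74, 80, 77, 72, 66, 65, 66, 66, 68, 72, 78, 82, 87, 89, 89, 90, 92, 95, 94, 92, 90, 90, 89, 91, 91, 95, 101]
w4 275 [91, 92, 91, 91, 90, 90, 90, 91, 91, 90, 91, 92, 93, 92, 93, 88, 66, 28, 12, 14, 11, 11, 13, 12, 11, 12, 12, 14, 13, 12, 14, 12, 11, 12, 13, 12, 12, 14, 15, 17, 14, 16, 16, 15, 14, 15, 15
[... 3772 characters left out ...]
6, 17, 19, 15, 16, 16, 16, 15, 17, 17, 17, 17, 15, 16, 14, 25, 51, 67, 73, 72, 73, 71, 72, 71, 66, 60, 64, 72, 75, 75, 76, 75, 75, 74, 70, 70, 85, 96, 96, 97, 96, 97, 96, 97, 95, 98, 97, 96, 96, 97, 97, 96, 97, 97, 94, 67, 36, 17, 15, 15, 15, 15, 12, 11, 7, 9, 10, 9, 11, 9, 7, 10, 14, 29, 58, 86, 96, 96, 98, 97, 97, 98, 98, 97, 96, 98, 96, 100, 133, 184, 194, 193, 193, 192, 193, 193, 193, 193, 194, 190, 158, 109, 96, 97, 97, 97, 97, 98, 108, 128, 132, 131, 132, 131, 132, 131, 132, 132, 128, 107, 98, 96, 94, 85, 72, 70, 78, 85, 85, 88, 91, 92, 93, 95, 95, 96, 96, 95, 94, 93, 89, 78, 72, 78, 96, 102, 97, 94, 94, 93, 95, 100, 108, 116, 120, 121, 123, 126, 128, 130, 132, 131, 132, 131, 131, 129]
```

View pics/w4c.png

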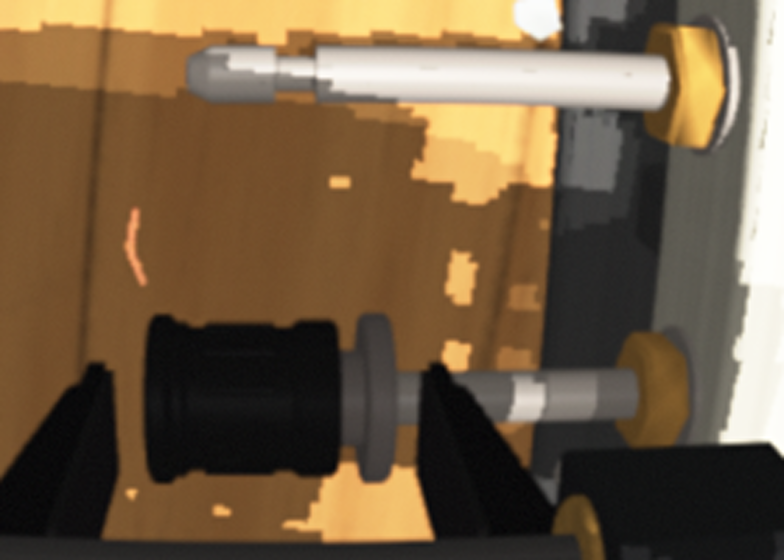

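```bash
cat > rel.py <<'E'
# usage: project model of manifold+stop end (offset short of home s) into current wrist cam; overlay
import sys,pickle
from h import *
from cell import env
name=sys.argv[1]; ypipe=float(sys.argv[2]); x0,y0,x1,y1=map(int,sys.argv[3:7]); k=float(sys.argv[7])
d=env.read_camera("wrist");pickle.dump(d,open(name+".pkl","wb"))
p=(658.7,84.05,.1146)
def w(q):
    c,s_=np.cos(p[2]),np.sin(p[2]);return np.array([p[0]+c*q[0]-s_*q[1],p[1]+s_*q[0]+c*q[1],q[2]])
im=np.ascontiguousarray(d["img"][y0:y1,x0:x1,::-1]);im=cv2.resize(im,None,fx=k,fy=k,interpolation=cv2.INTER_CUBIC)
def circ(x,y,r,col):
    a=np.linspace(0,2*np.pi,60);P=np.array([w((x,y+r*np.cos(t),45+r*np.sin(t))) for t in a])
    uv=((proj(d,P,True)-[x0,y0]+.5)*k-.5);cv2.polylines(im,[np.round(uv*16).astype(np.int32)],True,col,1,cv2.LINE_AA,4)
for yy in (0,-60,60): circ(-27,yy,12,(255,0,0)); circ(-27,yy,5,(255,0,0))
circ(-111,0,3,(255,0,0));circ(-107,0,5,(255,0,0))
h=-97
circ(h-22,ypipe,16,(0,0,255));circ(h+22,ypipe,16,(0,0,255))
cv2.imwrite(f"pics/{name}.png",im)
s=env.state();print(s['t'],s['eef_pos'].round(2),s['ft_force'].round(1),s['moment'].round(2))
E
python3 rel.py r1 -60 220 150 500 350 2.8
```

```text
7.275 [575.65  14.13 242.56] [-14.6  -4.6   9.4] [-0.95  3.21  0.04]
```

View pics/r1.png

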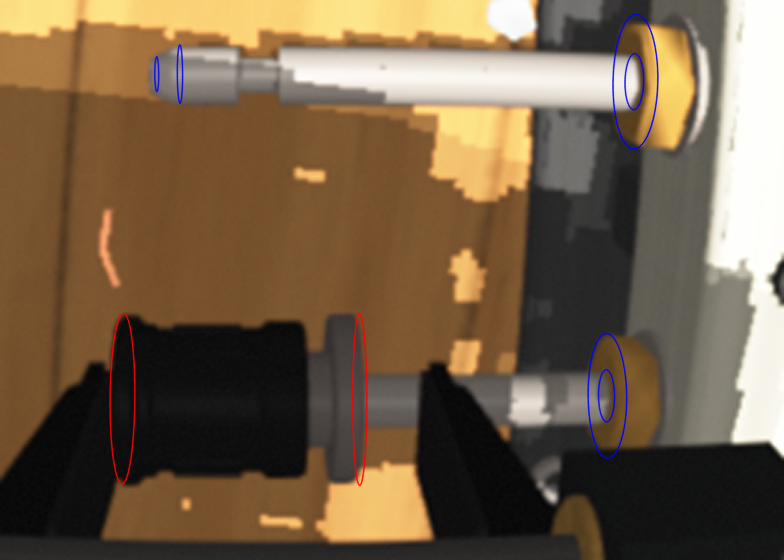

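```bash
for i in 1 ; do python3 -m pendant '[{"x":0.0,"y":-0.004,"z":0.0,"rx":0.0,"ry":0.0,"rz":0.0,"jaw":0.57},{"x":0.0,"y":-0.004,"z":0.0,"rx":0.0,"ry":0.0,"rz":0.0,"jaw":0.57}]';python3 -m pendant '[{"x":0.0,"y":-0.004,"z":0.0,"rx":0.0,"ry":0.0,"rz":0.0,"jaw":0.57},{"x":0.0,"y":-0.004,"z":0.0,"rx":0.0,"ry":0.0,"rz":0.0,"jaw":0.57}]'; done
```

```text
t: 7.52
eef_pos: [575.4, 14.1, 242.6]
tcp_rot: [-3.136, -0.001, 1.684]
ft_force: [-13.4, -4.0, 7.8]
opening: 0.568
t: 7.78
eef_pos: [575.1, 14.1, 242.7]
tcp_rot: [-3.137, -0.001, 1.684]
ft_force: [-10.5, -2.3, 7.5]
opening: 0.572
```

```bash
cat > ov.py <<'E'
import sys,pickle
from h import *
name,out=sys.argv[1:3]; ypipe=float(sys.argv[3]); x0,y0,x1,y1=map(int,sys.argv[4:8]); k=float(sys.argv[8])
d=pickle.load(open(name+".pkl","rb"))
p=(658.7,84.05,.1146)
def w(q):
    c,s_=np.cos(p[2]),np.sin(p[2]);return np.array([p[0]+c*q[0]-s_*q[1],p[1]+s_*q[0]+c*q[1],q[2]])
im=np.ascontiguousarray(d["img"][y0:y1,x0:x1,::-1]);im=cv2.resize(im,None,fx=k,fy=k,interpolation=cv2.INTER_CUBIC)
def circ(x,y,r,col):
    a=np.linspace(0,2*np.pi,60);P=np.array([w((x,y+r*np.cos(t),45+r*np.sin(t))) for t in a])
    uv=((proj(d,P,True)-[x0,y0]+.5)*k-.5);cv2.polylines(im,[np.round(uv*16).astype(np.int32)],True,col,1,cv2.LINE_AA,4)
for yy in (0,-60,60): circ(-27,yy,12,(255,0,0)); circ(-27,yy,5,(255,0,0))
circ(-111,0,3,(255,0,0));circ(-107,0,5,(255,0,0))
h=-97
circ(h-22,ypipe,16,(0,0,255));circ(h+22,ypipe,16,(0,0,255))
cv2.imwrite(f"pics/{out}.png",im)
E
python3 ov.py w3 o3 -60 260 140 460 310 3.9
```

```text
(no output)
```

View pics/o3.png

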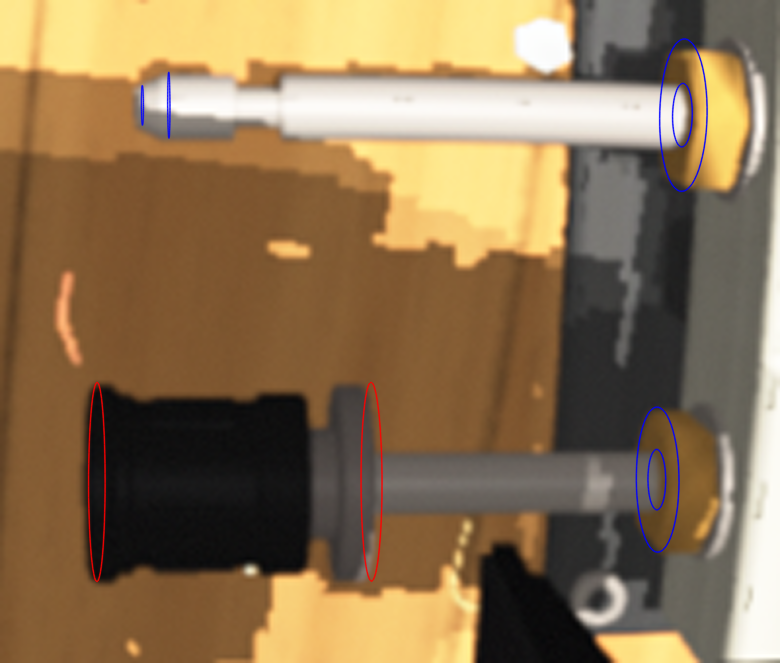

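```bash
for i in 1 ; do python3 -m pendant '[{"x":0.0,"y":0.0,"z":-0.005,"rx":0.0,"ry":0.0,"rz":0.0,"jaw":0.57},{"x":0.0,"y":0.0,"z":-0.005,"rx":0.0,"ry":0.0,"rz":0.0,"jaw":0.57}]';python3 -m pendant '[{"x":0.0,"y":0.004,"z":-0.004,"rx":0.0,"ry":0.0,"rz":0.0,"jaw":0.57},{"x":0.0,"y":0.004,"z":-0.004,"rx":0.0,"ry":0.0,"rz":0.0,"jaw":0.57}]'; done
```

```text
t: 8.02
eef_pos: [575.1, 14.1, 243.0]
tcp_rot: [-3.137, -0.001, 1.684]
ft_force: [-9.6, -3.0, 1.5]
opening: 0.57
t: 8.28
eef_pos: [575.5, 14.1, 243.3]
tcp_rot: [-3.136, -0.001, 1.684]
ft_force: [-10.9, -2.6, -0.2]
opening: 0.569
```

```bash
for i in 1 ; do python3 -m pendant '[{"x":0.0,"y":0.004,"z":-0.002,"rx":0.0,"ry":0.0,"rz":0.0,"jaw":0.57},{"x":0.0,"y":0.004,"z":-0.002,"rx":0.0,"ry":0.0,"rz":0.0,"jaw":0.57}]';python3 -m pendant '[{"x":0.0,"y":0.004,"z":-0.002,"rx":0.0,"ry":0.0,"rz":0.0,"jaw":0.57},{"x":0.0,"y":0.004,"z":-0.002,"rx":0.0,"ry":0.0,"rz":0.0,"jaw":0.57}]'; done
```

```text
t: 8.52
eef_pos: [575.8, 14.2, 243.4]
tcp_rot: [-3.135, -0.001, 1.684]
ft_force: [-12.1, -3.0, -1.1]
opening: 0.572
t: 8.78
eef_pos: [576.1, 14.2, 243.4]
tcp_rot: [-3.133, -0.001, 1.684]
ft_force: [-13.6, -3.6, -2.5]
opening: 0.567
```

```bash
for i in 1 ; do python3 -m pendant '[{"x":0.0,"y":0.004,"z":0.0,"rx":0.0,"ry":0.0,"rz":0.0,"jaw":0.57},{"x":0.0,"y":0.004,"z":0.0,"rx":0.0,"ry":0.0,"rz":0.0,"jaw":0.57}]';python3 -m pendant '[{"x":0.0,"y":0.0,"z":0.0,"rx":0.0,"ry":0.0,"rz":0.0,"jaw":0.57},{"x":0.0,"y":0.0,"z":0.0,"rx":0.0,"ry":0.0,"rz":0.0,"jaw":0.57}]'; done
python3 rel.py r2 -60 240 140 460 310 3.6
```

```text
t: 9.02
eef_pos: [576.4, 14.3, 243.4]
tcp_rot: [-3.132, -0.001, 1.685]
ft_force: [-15.7, -4.9, -0.6]
opening: 0.569
t: 9.28
eef_pos: [576.4, 14.3, 243.4]
tcp_rot: [-3.132, -0.001, 1.685]
ft_force: [-15.5, -5.5, -0.7]
opening: 0.571
9.325 [576.4   14.26 243.38] [-16.1  -5.3  -0.6] [-0.94  3.03  0.14]
```

View pics/r2.png

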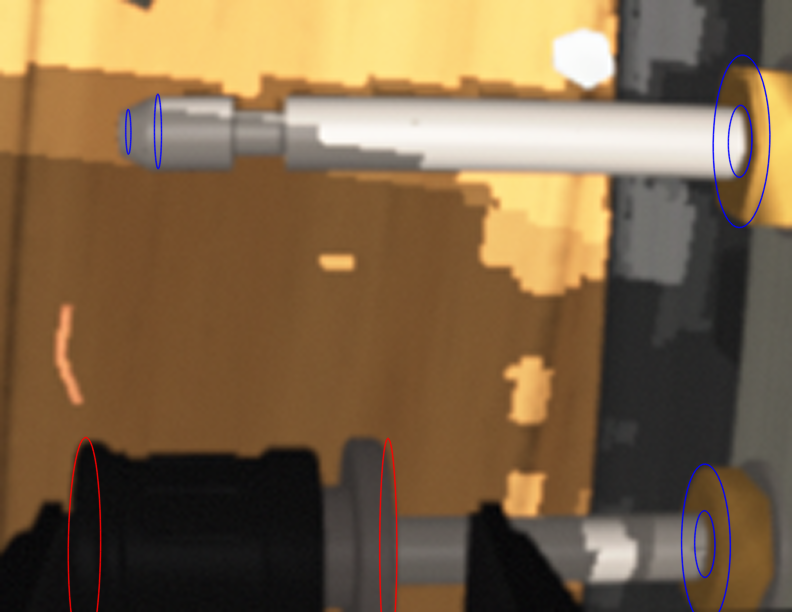

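```bash
python3 -m pendant '[{"x":0.0,"y":-0.013,"z":0.0,"rx":0.0,"ry":0.0,"rz":0.0,"jaw":0.57},{"x":0.0,"y":-0.019,"z":0.0,"rx":0.0,"ry":0.0,"rz":0.0,"jaw":0.55},{"x":0.0,"y":-0.025,"z":0.0,"rx":0.0,"ry":0.0,"rz":0.0,"jaw":0.53},{"x":0.0,"y":-0.031,"z":0.0,"rx":0.0,"ry":0.0,"rz":0.0,"jaw":0.51},{"x":0.0,"y":-0.037,"z":0.0,"rx":0.0,"ry":0.0,"rz":0.0,"jaw":0.49},{"x":0.0,"y":-0.04,"z":0.0,"rx":0.0,"ry":0.0,"rz":0.0,"jaw":0.48},{"x":0.0,"y":-0.04,"z":0.0,"rx":0.0,"ry":0.0,"rz":0.0,"jaw":0.48},{"x":0.0,"y":-0.04,"z":0.0,"rx":0.0,"ry":0.0,"rz":0.0,"jaw":0.48}]'
```

```text
t: 10.32
eef_pos: [571.3, 13.7, 243.7]
tcp_rot: [-3.136, -0.001, 1.684]
ft_force: [-9.5, -2.5, -2.5]
opening: 0.483
```

```bash
python3 -m pendant '[{"x":0.0,"y":-0.003,"z":0.0,"rx":0.0,"ry":0.0,"rz":0.0,"jaw":0.47},{"x":0.0,"y":-0.006,"z":0.0,"rx":0.0,"ry":0.0,"rz":0.0,"jaw":0.46},{"x":0.0,"y":-0.006,"z":0.0,"rx":0.0,"ry":0.0,"rz":0.0,"jaw":0.46}]'; python3 -m pendant '[{"x":0.0,"y":-0.003,"z":0.0,"rx":0.0,"ry":0.0,"rz":0.0,"jaw":0.45},{"x":0.0,"y":-0.003,"z":0.0,"rx":0.0,"ry":0.0,"rz":0.0,"jaw":0.45}]'
```

```text
t: 10.7
eef_pos: [570.5, 13.6, 243.8]
tcp_rot: [-3.136, -0.001, 1.684]
ft_force: [-9.3, -2.4, -3.0]
opening: 0.46
t: 10.95
eef_pos: [570.1, 13.5, 243.8]
tcp_rot: [-3.136, -0.001, 1.684]
ft_force: [-9.1, -2.2, -2.2]
opening: 0.451
```

```bash
python3 -m pendant '[{"x":0.0,"y":-0.003,"z":0.0,"rx":0.0,"ry":0.0,"rz":0.0,"jaw":0.44},{"x":0.0,"y":-0.006,"z":0.0,"rx":0.0,"ry":0.0,"rz":0.0,"jaw":0.43},{"x":0.0,"y":-0.006,"z":0.0,"rx":0.0,"ry":0.0,"rz":0.0,"jaw":0.43}]'; python3 -m pendant '[{"x":0.0,"y":-0.003,"z":0.0,"rx":0.0,"ry":0.0,"rz":0.0,"jaw":0.42},{"x":0.0,"y":-0.003,"z":0.0,"rx":0.0,"ry":0.0,"rz":0.0,"jaw":0.41},{"x":0.0,"y":-0.003,"z":0.0,"rx":0.0,"ry":0.0,"rz":0.0,"jaw":0.38},{"x":0.0,"y":-0.003,"z":0.0,"rx":0.0,"ry":0.0,"rz":0.0,"jaw":0.3},{"x":0.0,"y":-0.003,"z":0.0,"rx":0.0,"ry":0.0,"rz":0.0,"jaw":0.3}]'
python3 rel.py r3 -60 240 140 460 310 3.6
```

```text
t: 11.32
eef_pos: [569.2, 13.5, 243.8]
tcp_rot: [-3.136, -0.001, 1.684]
ft_force: [-9.3, -2.8, -1.6]
opening: 0.43
t: 11.95
eef_pos: [568.6, 13.4, 243.9]
tcp_rot: [-3.136, -0.001, 1.684]
ft_force: [-9.8, -2.3, -0.2]
opening: 0.418
12.0 [568.58  13.37 243.85] [-10.4  -2.1  -1.6] [-0.65  1.99  0.01]
```

View pics/r3.png

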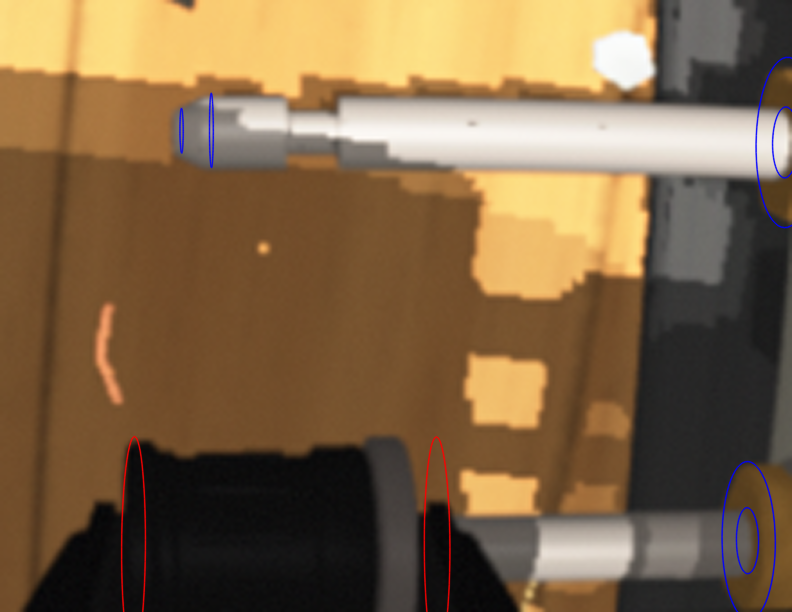

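```bash
python3 -m pendant '[{"x":0.0,"y":-0.01,"z":0.0,"rx":0.0,"ry":0.0,"rz":0.0,"jaw":0.3},{"x":0.0,"y":-0.02,"z":0.0,"rx":0.0,"ry":0.0,"rz":0.0,"jaw":0.3},{"x":0.0,"y":-0.02,"z":0.0,"rx":0.0,"ry":0.0,"rz":0.0,"jaw":0.3}]';python3 -m pendant '[{"x":0.0,"y":-0.01,"z":0.0,"rx":0.0,"ry":0.0,"rz":0.0,"jaw":0.3},{"x":0.0,"y":-0.01,"z":0.0,"rx":0.0,"ry":0.0,"rz":0.0,"jaw":0.3}]'
```

```text
t: 12.38
eef_pos: [567.1, 13.1, 244.6]
tcp_rot: [3.141, -0.0, 1.684]
ft_force: [0.9, -0.0, -7.2]
opening: 0.412
t: 12.62
eef_pos: [565.6, 12.9, 244.8]
tcp_rot: [3.141, -0.0, 1.684]
ft_force: [1.2, 0.8, -8.3]
opening: 0.416
```

```bash
python3 -m pendant '[{"x":0.0,"y":-0.01,"z":0.008,"rx":0.0,"ry":0.0,"rz":0.0,"jaw":0.3},{"x":0.0,"y":-0.01,"z":0.008,"rx":0.0,"ry":0.0,"rz":0.0,"jaw":0.3}]'
python3 rel.py r4 -60 240 140 460 310 3.6
```

```text
t: 12.88
eef_pos: [564.2, 12.8, 244.1]
tcp_rot: [3.14, 0.0, 1.684]
ft_force: [0.9, 1.0, -1.6]
opening: 0.414
12.925 [564.16  12.8  244.02] [ 2.1  1.7 -1.9] [ 0.15 -0.24 -0.01]
```

View pics/r4.png

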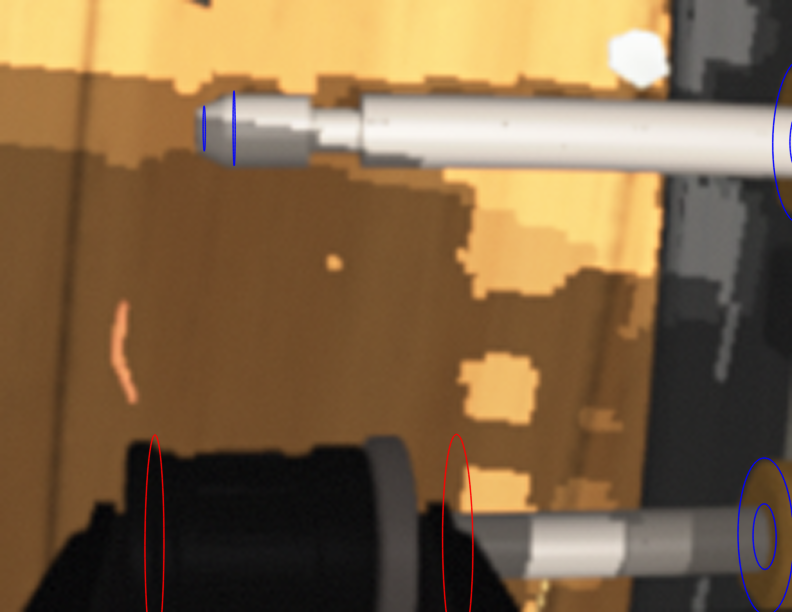

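```bash
python3 -m pendant '[{"x":0.0,"y":-0.02,"z":0.002,"rx":0.0,"ry":0.0,"rz":0.0,"jaw":0.3},{"x":0.0,"y":-0.04,"z":0.002,"rx":0.0,"ry":0.0,"rz":0.0,"jaw":0.3},{"x":0.0,"y":-0.06,"z":0.002,"rx":0.0,"ry":0.0,"rz":0.0,"jaw":0.3},{"x":0.0,"y":-0.08,"z":0.002,"rx":0.0,"ry":0.0,"rz":0.0,"jaw":0.3}]'; python3 -m pendant '[{"x":0.0,"y":-0.02,"z":0.0,"rx":0.0,"ry":0.0,"rz":0.0,"jaw":0.3},{"x":0.0,"y":-0.04,"z":0.0,"rx":0.0,"ry":0.0,"rz":0.0,"jaw":0.3},{"x":0.0,"y":-0.06,"z":0.0,"rx":0.0,"ry":0.0,"rz":0.0,"jaw":0.3},{"x":0.0,"y":-0.06,"z":0.0,"rx":0.0,"ry":0.0,"rz":0.0,"jaw":0.3}]'
```

```text
t: 13.42
eef_pos: [552.2, 11.4, 243.8]
tcp_rot: [3.14, 0.0, 1.684]
ft_force: [3.9, 1.3, 4.9]
opening: 0.417
t: 13.92
eef_pos: [542.5, 10.3, 243.2]
tcp_rot: [-3.14, -0.0, 1.684]
ft_force: [-1.8, -0.7, 5.6]
opening: 0.415
```

```bash
python3 -m pendant '[{"x":0.0,"y":-0.02,"z":-0.004,"rx":0.0,"ry":0.0,"rz":0.0,"jaw":0.3},{"x":0.0,"y":-0.04,"z":-0.004,"rx":0.0,"ry":0.0,"rz":0.0,"jaw":0.3},{"x":0.0,"y":-0.06,"z":-0.004,"rx":0.0,"ry":0.0,"rz":0.0,"jaw":0.3},{"x":0.0,"y":-0.06,"z":-0.004,"rx":0.0,"ry":0.0,"rz":0.0,"jaw":0.3}]'; python3 -m pendant '[{"x":0.0,"y":-0.03,"z":0.0,"rx":0.0,"ry":0.0,"rz":0.0,"jaw":0.3},{"x":0.0,"y":-0.06,"z":0.0,"rx":0.0,"ry":0.0,"rz":0.0,"jaw":0.3},{"x":0.0,"y":-0.09,"z":0.0,"rx":0.0,"ry":0.0,"rz":0.0,"jaw":0.3},{"x":0.0,"y":-0.09,"z":0.0,"rx":0.0,"ry":0.0,"rz":0.0,"jaw":0.3}]'
python3 rel.py r5 0 240 140 520 350 2.8; python3 go.py 525 10 243 1.684
```

```text
t: 14.42
eef_pos: [533.9, 9.4, 243.8]
tcp_rot: [-3.141, -0.0, 1.684]
ft_force: [0.1, 0.5, -0.4]
opening: 0.414
t: 14.92
eef_pos: [520.5, 7.8, 244.0]
tcp_rot: [-3.141, -0.0, 1.684]
ft_force: [0.3, 1.2, -0.6]
opening: 0.414
14.975 [520.72   7.83 244.  ] [ 0.3 -0.1 -1.2] [-0.1   0.09  0.  ]
t 14.97 pos [520.7   7.8 244. ] [ 3.1414e+00 -1.0000e-04  1.6839e+00] F [ 0.3 -0.1 -1.2] op 39.7
shift [0.011 0.03  0.007] turn [ 0. -0. -0.] dist 5.0
```

View pics/r5.png

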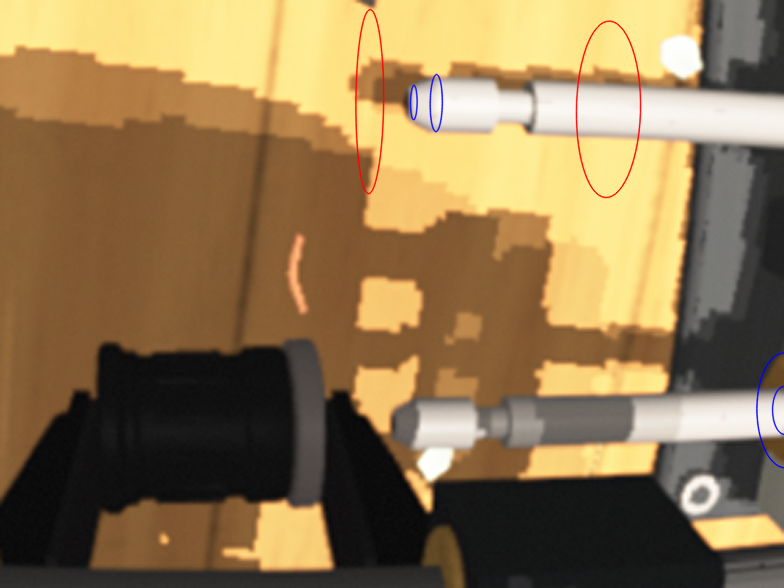

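```bash
python3 -m pendant '[{"x":0.1,"y":0.0,"z":0.0,"rx":0.0,"ry":0.0,"rz":0.0,"jaw":0.3},{"x":0.2,"y":0.0,"z":0.0,"rx":0.0,"ry":0.0,"rz":0.0,"jaw":0.3},{"x":0.3,"y":0.0,"z":0.0,"rx":0.0,"ry":0.0,"rz":0.0,"jaw":0.3},{"x":0.4,"y":0.0,"z":0.0,"rx":0.0,"ry":0.0,"rz":0.0,"jaw":0.3},{"x":0.4,"y":0.0,"z":0.0,"rx":0.0,"ry":0.0,"rz":0.0,"jaw":0.3},{"x":0.4,"y":0.0,"z":0.0,"rx":0.0,"ry":0.0,"rz":0.0,"jaw":0.3}]'
python3 rel.py r6 0 240 140 520 350 2.8; python3 go.py 513.9 67.4 243.9 1.684
python3 - <<'E'
from cell import env
import cv2
for n,(x0,y0,x1,y1) in dict(side=(240,220,360,320),top=(170,190,300,290)).items():
    a=env.read_camera(n)["img"][y0:y1,x0:x1,::-1];cv2.imwrite(f"pics/{n}6.png",cv2.resize(a,None,fx=5.5,fy=5.5,interpolation=cv2.INTER_CUBIC))
E
```

```text
t: 15.72
eef_pos: [514.0, 67.5, 243.9]
tcp_rot: [3.141, -0.0, 1.684]
ft_force: [-0.6, 0.4, -1.0]
opening: 0.413
15.775 [514.05  67.25 243.92] [ 0.2 -0.6 -1.8] [-0.1   0.07 -0.  ]
t 15.78 pos [514.1  67.2 243.9] [ 3.1415 -0.      1.6838] F [ 0.2 -0.6 -1.8] op 39.9
shift [ 0.001 -0.001  0.   ] turn [ 0. -0. -0.] dist 0.0
```

View pics/r6.png

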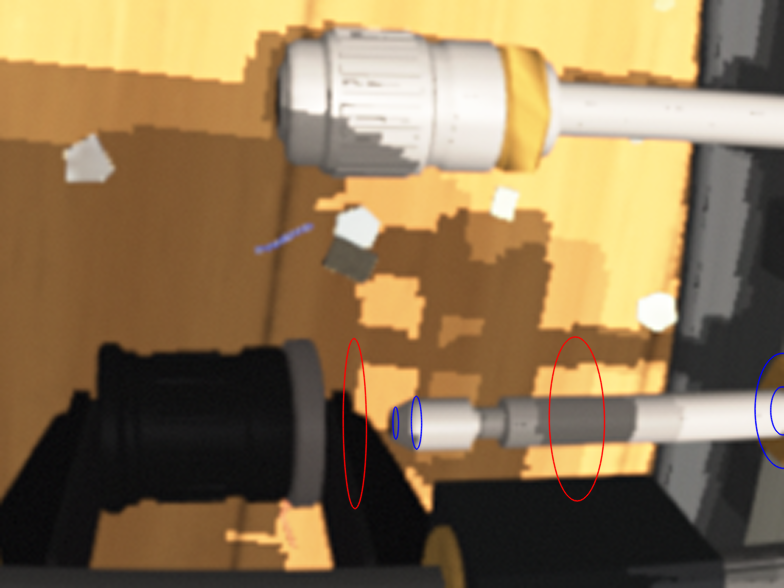

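View pics/side6.png

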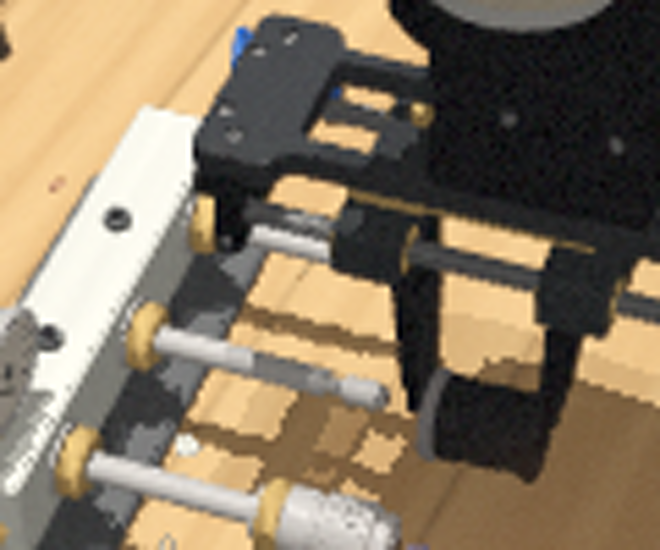

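```bash
python3 -m pendant '[{"x":0.0,"y":0.03,"z":0.0,"rx":0.0,"ry":0.0,"rz":0.0,"jaw":0.3},{"x":0.0,"y":0.06,"z":0.0,"rx":0.0,"ry":0.0,"rz":0.0,"jaw":0.3},{"x":0.0,"y":0.08,"z":0.0,"rx":0.0,"ry":0.0,"rz":0.0,"jaw":0.3},{"x":0.0,"y":0.08,"z":0.0,"rx":0.0,"ry":0.0,"rz":0.0,"jaw":0.3}]';python3 -m pendant '[{"x":0.0,"y":0.01,"z":0.0,"rx":0.0,"ry":0.0,"rz":0.0,"jaw":0.3},{"x":0.0,"y":0.02,"z":0.0,"rx":0.0,"ry":0.0,"rz":0.0,"jaw":0.3},{"x":0.0,"y":0.03,"z":0.0,"rx":0.0,"ry":0.0,"rz":0.0,"jaw":0.3},{"x":0.0,"y":0.03,"z":0.0,"rx":0.0,"ry":0.0,"rz":0.0,"jaw":0.3}]'
python3 rel.py r7 0 240 140 520 350 2.8
```

```text
t: 16.38
eef_pos: [526.1, 68.8, 243.9]
tcp_rot: [3.142, -0.0, 1.684]
ft_force: [-0.4, -1.0, 0.1]
opening: 0.411
t: 16.88
eef_pos: [530.5, 69.3, 243.9]
tcp_rot: [3.141, -0.0, 1.684]
ft_force: [0.7, 0.8, -0.9]
opening: 0.412
16.925 [530.39  69.34 243.91] [-0.9  0.5 -0.9] [-0.08 -0.02 -0.05]
```

View pics/r7.png

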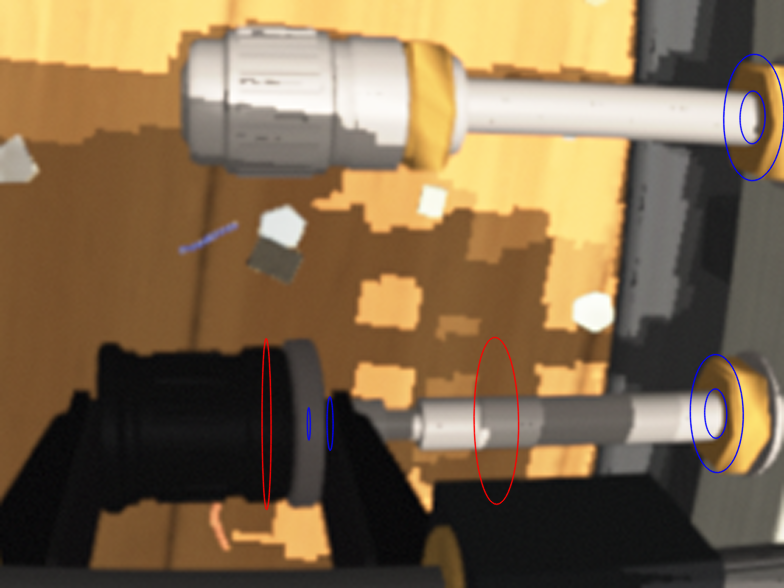

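```bash
python3 -m pendant '[{"x":0.0,"y":0.01,"z":0.0,"rx":0.0,"ry":0.0,"rz":0.0,"jaw":0.3},{"x":0.0,"y":0.02,"z":0.0,"rx":0.0,"ry":0.0,"rz":0.0,"jaw":0.3},{"x":0.0,"y":0.03,"z":0.0,"rx":0.0,"ry":0.0,"rz":0.0,"jaw":0.3},{"x":0.0,"y":0.04,"z":0.0,"rx":0.0,"ry":0.0,"rz":0.0,"jaw":0.3}]';python3 -m pendant '[{"x":0.0,"y":0.01,"z":0.0,"rx":0.0,"ry":0.0,"rz":0.0,"jaw":0.3},{"x":0.0,"y":0.02,"z":0.0,"rx":0.0,"ry":0.0,"rz":0.0,"jaw":0.3},{"x":0.0,"y":0.03,"z":0.0,"rx":0.0,"ry":0.0,"rz":0.0,"jaw":0.3},{"x":0.0,"y":0.04,"z":0.0,"rx":0.0,"ry":0.0,"rz":0.0,"jaw":0.3}]'
```

```text
t: 17.42
eef_pos: [536.5, 70.0, 243.9]
tcp_rot: [3.142, -0.0, 1.684]
ft_force: [0.1, -0.5, -0.9]
opening: 0.414
t: 17.92
eef_pos: [542.3, 70.7, 244.0]
tcp_rot: [-3.141, -0.0, 1.684]
ft_force: [-1.8, 0.2, 2.2]
opening: 0.415
```

```bash
python3 -m pendant '[{"x":0.0,"y":0.01,"z":0.0,"rx":0.0,"ry":0.0,"rz":0.0,"jaw":0.3},{"x":0.0,"y":0.02,"z":0.0,"rx":0.0,"ry":0.0,"rz":0.0,"jaw":0.3},{"x":0.0,"y":0.03,"z":0.0,"rx":0.0,"ry":0.0,"rz":0.0,"jaw":0.3},{"x":0.0,"y":0.03,"z":0.0,"rx":0.0,"ry":0.0,"rz":0.0,"jaw":0.3}]';python3 -m pendant '[{"x":0.0,"y":0.01,"z":0.0,"rx":0.0,"ry":0.0,"rz":0.0,"jaw":0.3},{"x":0.0,"y":0.02,"z":0.0,"rx":0.0,"ry":0.0,"rz":0.0,"jaw":0.3},{"x":0.0,"y":0.03,"z":0.0,"rx":0.0,"ry":0.0,"rz":0.0,"jaw":0.3},{"x":0.0,"y":0.03,"z":0.0,"rx":0.0,"ry":0.0,"rz":0.0,"jaw":0.3}]'
```

```text
t: 18.42
eef_pos: [547.0, 71.2, 244.0]
tcp_rot: [3.141, -0.0, 1.684]
ft_force: [-0.8, -0.1, 1.8]
opening: 0.415
t: 18.92
eef_pos: [551.5, 71.7, 243.9]
tcp_rot: [3.141, -0.0, 1.684]
ft_force: [-0.5, -0.1, -0.1]
opening: 0.41
```

```bash
python3 -m pendant '[{"x":0.0,"y":0.01,"z":0.0,"rx":0.0,"ry":0.0,"rz":0.0,"jaw":0.3},{"x":0.0,"y":0.02,"z":0.0,"rx":0.0,"ry":0.0,"rz":0.0,"jaw":0.3},{"x":0.0,"y":0.03,"z":0.0,"rx":0.0,"ry":0.0,"rz":0.0,"jaw":0.3},{"x":0.0,"y":0.03,"z":0.0,"rx":0.0,"ry":0.0,"rz":0.0,"jaw":0.3}]';python3 -m pendant '[{"x":0.0,"y":0.01,"z":0.0,"rx":0.0,"ry":0.0,"rz":0.0,"jaw":0.3},{"x":0.0,"y":0.02,"z":0.0,"rx":0.0,"ry":0.0,"rz":0.0,"jaw":0.3},{"x":0.0,"y":0.02,"z":0.0,"rx":0.0,"ry":0.0,"rz":0.0,"jaw":0.3}]'
```

```text
t: 19.42
eef_pos: [555.8, 72.2, 243.9]
tcp_rot: [-3.142, -0.0, 1.684]
ft_force: [0.7, 0.3, -0.4]
opening: 0.417
t: 19.8
eef_pos: [558.8, 72.7, 243.9]
tcp_rot: [3.141, -0.0, 1.684]
ft_force: [-0.3, 0.3, -0.1]
opening: 0.413
```

```bash
python3 rel.py r8 0 240 140 520 350 2.8
```

```text
19.85 [558.86  72.63 243.93] [-0.9  0.8 -0.7] [0.1  0.11 0.  ]
```

View pics/r8.png

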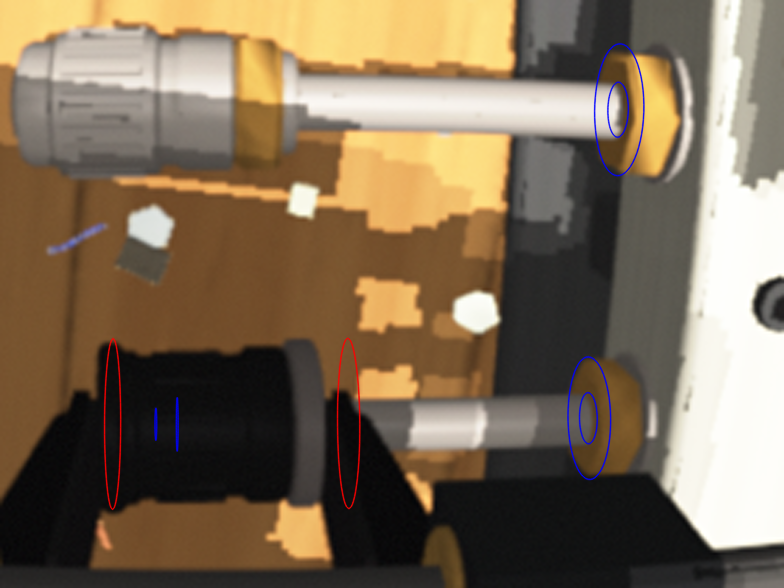

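```bash
python3 -m pendant '[{"x":0.0,"y":0.005,"z":0.0,"rx":0.0,"ry":0.0,"rz":0.0,"jaw":0.3},{"x":0.0,"y":0.005,"z":0.0,"rx":0.0,"ry":0.0,"rz":0.0,"jaw":0.3}]';python3 -m pendant '[{"x":0.0,"y":0.005,"z":0.0,"rx":0.0,"ry":0.0,"rz":0.0,"jaw":0.3},{"x":0.0,"y":0.005,"z":0.0,"rx":0.0,"ry":0.0,"rz":0.0,"jaw":0.3}]';python3 -m pendant '[{"x":0.0,"y":0.005,"z":0.0,"rx":0.0,"ry":0.0,"rz":0.0,"jaw":0.3},{"x":0.0,"y":0.005,"z":0.0,"rx":0.0,"ry":0.0,"rz":0.0,"jaw":0.3}]'
```

```text
t: 20.1
eef_pos: [559.4, 72.7, 243.9]
tcp_rot: [-3.141, -0.0, 1.684]
ft_force: [-2.5, 0.4, 0.0]
opening: 0.412
t: 20.35
eef_pos: [559.8, 72.7, 243.9]
tcp_rot: [-3.14, -0.0, 1.684]
ft_force: [-5.5, 1.1, 2.9]
opening: 0.416
t: 20.6
eef_pos: [560.6, 72.8, 243.9]
tcp_rot: [-3.14, -0.0, 1.684]
ft_force: [-5.7, 0.1, 1.0]
opening: 0.416
```

```bash
python3 -m pendant '[{"x":0.0,"y":0.005,"z":0.0,"rx":0.0,"ry":0.0,"rz":0.0,"jaw":0.3},{"x":0.0,"y":0.005,"z":0.0,"rx":0.0,"ry":0.0,"rz":0.0,"jaw":0.3}]';python3 -m pendant '[{"x":0.0,"y":0.005,"z":0.0,"rx":0.0,"ry":0.0,"rz":0.0,"jaw":0.3},{"x":0.0,"y":0.005,"z":0.0,"rx":0.0,"ry":0.0,"rz":0.0,"jaw":0.3}]'
```

```text
t: 20.85
eef_pos: [561.0, 72.9, 243.8]
tcp_rot: [-3.139, -0.0, 1.684]
ft_force: [-8.1, -0.4, 4.3]
opening: 0.413
t: 21.1
eef_pos: [561.4, 72.9, 243.8]
tcp_rot: [-3.137, -0.0, 1.684]
ft_force: [-10.6, -1.5, 6.3]
opening: 0.416
```

```bash
python3 -m pendant '[{"x":0.0,"y":0.002,"z":-0.005,"rx":0.0,"ry":0.0,"rz":0.0,"jaw":0.3},{"x":0.0,"y":0.002,"z":-0.005,"rx":0.0,"ry":0.0,"rz":0.0,"jaw":0.3}]';python3 -m pendant '[{"x":0.0,"y":0.005,"z":0.0,"rx":0.0,"ry":0.0,"rz":0.0,"jaw":0.3},{"x":0.0,"y":0.005,"z":0.0,"rx":0.0,"ry":0.0,"rz":0.0,"jaw":0.3}]';python3 -m pendant '[{"x":0.0,"y":0.003,"z":-0.003,"rx":0.0,"ry":0.0,"rz":0.0,"jaw":0.3},{"x":0.0,"y":0.003,"z":-0.003,"rx":0.0,"ry":0.0,"rz":0.0,"jaw":0.3}]'
python3 rel.py r9 0 240 140 520 350 2.8
```

```text
t: 21.35
eef_pos: [561.6, 72.9, 243.9]
tcp_rot: [-3.136, -0.0, 1.684]
ft_force: [-9.3, -0.1, -0.7]
opening: 0.416
t: 21.6
eef_pos: [561.9, 72.9, 243.9]
tcp_rot: [-3.135, -0.0, 1.684]
ft_force: [-13.1, -2.3, 1.8]
opening: 0.412
t: 21.85
eef_pos: [562.2, 73.0, 244.0]
tcp_rot: [-3.134, -0.001, 1.684]
ft_force: [-12.1, -1.4, -1.7]
opening: 0.415
21.9 [562.17  73.02 243.95] [-13.   -1.6  -1.1] [-0.45  2.46  0.05]
```

View pics/r9.png

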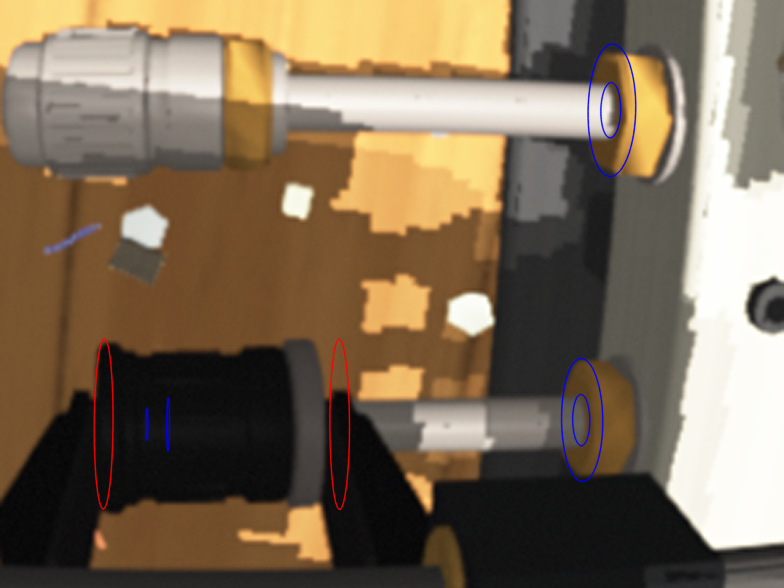

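```bash
python3 -m pendant '[{"x":0.0,"y":0.004,"z":0.0,"rx":0.0,"ry":0.0,"rz":0.0,"jaw":0.41},{"x":0.0,"y":0.004,"z":0.0,"rx":0.0,"ry":0.0,"rz":0.0,"jaw":0.41}]';python3 -m pendant '[{"x":0.0,"y":0.003,"z":0.0,"rx":0.0,"ry":0.0,"rz":0.0,"jaw":0.42},{"x":0.0,"y":0.006,"z":0.0,"rx":0.0,"ry":0.0,"rz":0.0,"jaw":0.43},{"x":0.0,"y":0.009,"z":0.0,"rx":0.0,"ry":0.0,"rz":0.0,"jaw":0.44},{"x":0.0,"y":0.009,"z":0.0,"rx":0.0,"ry":0.0,"rz":0.0,"jaw":0.44}]'
```

```text
t: 22.15
eef_pos: [562.5, 73.0, 243.9]
tcp_rot: [-3.133, -0.001, 1.684]
ft_force: [-15.7, -2.8, 0.4]
opening: 0.416
t: 22.65
eef_pos: [563.7, 73.2, 243.8]
tcp_rot: [-3.132, -0.001, 1.684]
ft_force: [-15.5, -2.8, 0.6]
opening: 0.441
```

```bash
python3 -m pendant '[{"x":0.0,"y":0.003,"z":0.0,"rx":0.0,"ry":0.0,"rz":0.0,"jaw":0.45},{"x":0.0,"y":0.006,"z":0.0,"rx":0.0,"ry":0.0,"rz":0.0,"jaw":0.46},{"x":0.0,"y":0.009,"z":0.0,"rx":0.0,"ry":0.0,"rz":0.0,"jaw":0.47},{"x":0.0,"y":0.012,"z":0.0,"rx":0.0,"ry":0.0,"rz":0.0,"jaw":0.48},{"x":0.0,"y":0.018,"z":0.0,"rx":0.0,"ry":0.0,"rz":0.0,"jaw":0.5},{"x":0.0,"y":0.024,"z":0.0,"rx":0.0,"ry":0.0,"rz":0.0,"jaw":0.52},{"x":0.0,"y":0.024,"z":0.0,"rx":0.0,"ry":0.0,"rz":0.0,"jaw":0.52}]';python3 rel.py r10 0 240 140 520 350 2.8
```

```text
t: 23.52
eef_pos: [567.3, 73.5, 243.8]
tcp_rot: [-3.132, -0.001, 1.684]
ft_force: [-15.4, -2.9, 0.0]
opening: 0.519
23.575 [567.28  73.56 243.83] [-15.9  -2.6  -0.9] [-0.67  2.95  0.04]
```

View pics/r10.png

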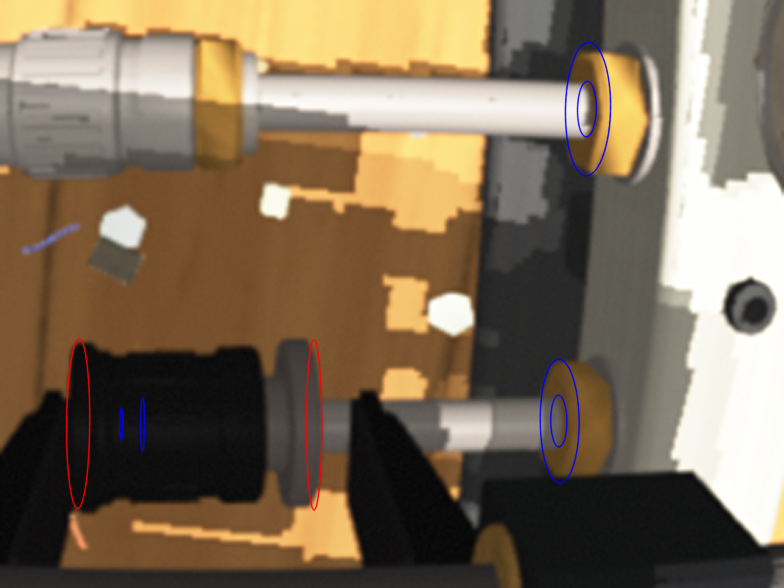

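```bash
python3 -m pendant '[{"x":0.0,"y":-0.02,"z":0.0,"rx":0.0,"ry":0.0,"rz":0.0,"jaw":0.54},{"x":0.0,"y":-0.035,"z":0.0,"rx":0.0,"ry":0.0,"rz":0.0,"jaw":0.6},{"x":0.0,"y":-0.04,"z":0.0,"rx":0.0,"ry":0.0,"rz":0.0,"jaw":0.7},{"x":0.0,"y":-0.04,"z":0.0,"rx":0.0,"ry":0.0,"rz":0.0,"jaw":0.7},{"x":0.0,"y":-0.04,"z":0.0,"rx":0.0,"ry":0.0,"rz":0.0,"jaw":0.7}]';python3 rel.py r11 0 240 140 520 350 2.8
```

```text
t: 24.2
eef_pos: [563.6, 73.1, 245.2]
tcp_rot: [3.141, -0.0, 1.684]
ft_force: [-0.0, -0.2, -0.3]
opening: 0.698
24.25 [563.58  73.12 245.2 ] [-0.4  0.3 -0.2] [-0.07  0.   -0.  ]
```

View pics/r11.png

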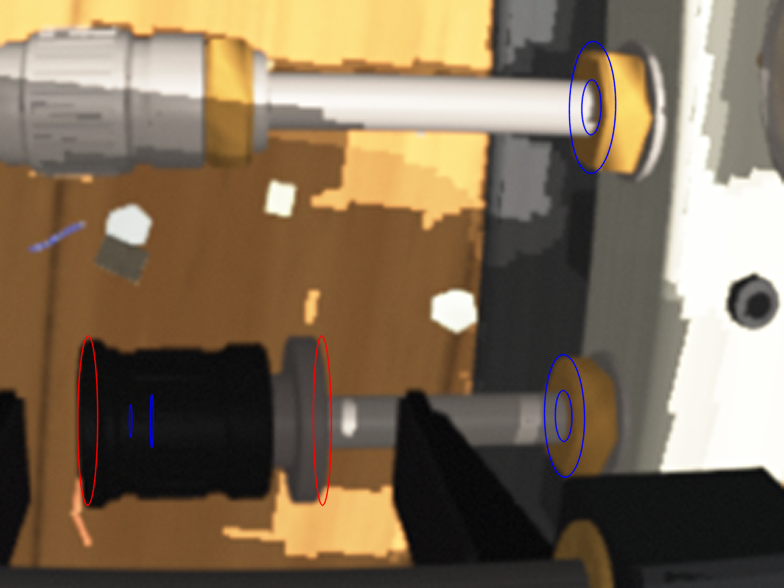

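The part is free of the fingers, its ring is out and it sits on the home outline. Now I'll lift clear and do a final check.

```bash
python3 -m pendant '[{"x":0.0,"y":0.0,"z":-0.1,"rx":0.0,"ry":0.0,"rz":0.0,"jaw":0.7},{"x":0.0,"y":0.0,"z":-0.3,"rx":0.0,"ry":0.0,"rz":0.0,"jaw":0.7},{"x":-0.2,"y":-0.2,"z":-0.5,"rx":0.0,"ry":0.0,"rz":0.0,"jaw":0.7},{"x":-0.4,"y":-0.3,"z":-0.5,"rx":0.0,"ry":0.0,"rz":0.0,"jaw":0.7},{"x":-0.4,"y":-0.3,"z":-0.5,"rx":0.0,"ry":0.0,"rz":0.0,"jaw":0.7},{"x":-0.4,"y":-0.3,"z":-0.5,"rx":0.0,"ry":0.0,"rz":0.0,"jaw":0.7}]';python3 rel.py r12 0 300 90 500 290 3.5
python3 - <<'E'
from cell import env
import cv2
a=env.read_camera("side")["img"][200:360,200:400,::-1];cv2.imwrite("pics/side12.png",cv2.resize(a,None,fx=3.7,fy=3.7,interpolation=cv2.INTER_CUBIC))
E
```

```text
t: 25.0
eef_pos: [525.8, 8.7, 320.6]
tcp_rot: [3.141, -0.0, 1.684]
ft_force: [-0.0, -0.4, 0.0]
opening: 0.701
25.05 [525.84   8.94 320.35] [-0.1  0.5 -0.1] [-0.09  0.08 -0.03]
```

View pics/r12.png

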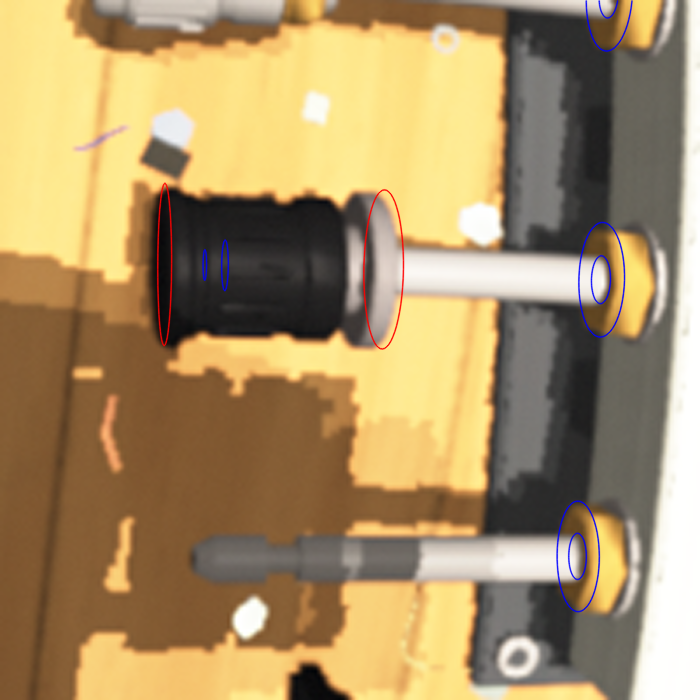

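View pics/side12.png

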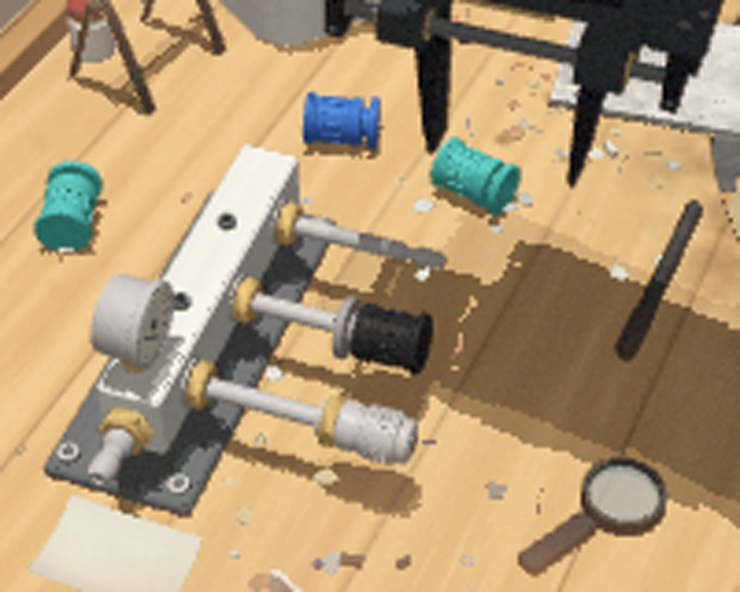

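```bash
python3 go.py 559.9 71.4 284.9 1.684
```

```text
t 25.1 pos [525.8   9.1 320.2] [ 3.1415e+00 -1.0000e-04  1.6847e+00] F [-0.4  0.4 -0.3] op 66.6
shift [0.387 0.273 0.235] turn [ 0.    -0.     0.001] dist 79.0
```

```bash
python3 -m pendant '[{"x":0.2,"y":0.14,"z":0.0,"rx":0.0,"ry":0.0,"rz":0.0,"jaw":0.7},{"x":0.387,"y":0.273,"z":0.0,"rx":0.0,"ry":0.0,"rz":0.0,"jaw":0.7},{"x":0.387,"y":0.273,"z":0.2,"rx":0.0,"ry":0.0,"rz":0.0,"jaw":0.7},{"x":0.387,"y":0.273,"z":0.235,"rx":0.0,"ry":0.0,"rz":0.0,"jaw":0.7},{"x":0.387,"y":0.273,"z":0.235,"rx":0.0,"ry":0.0,"rz":0.0,"jaw":0.7}]';python3 rel.py r13 0 260 140 460 310 3.9
```

```text
t: 25.72
eef_pos: [559.8, 70.9, 284.9]
tcp_rot: [-3.141, -0.0, 1.684]
ft_force: [-0.1, -0.1, 0.9]
opening: 0.704
25.775 [559.84  70.72 285.36] [0.7 0.6 0.2] [-0.07  0.01  0.01]
```

View pics/r13.png

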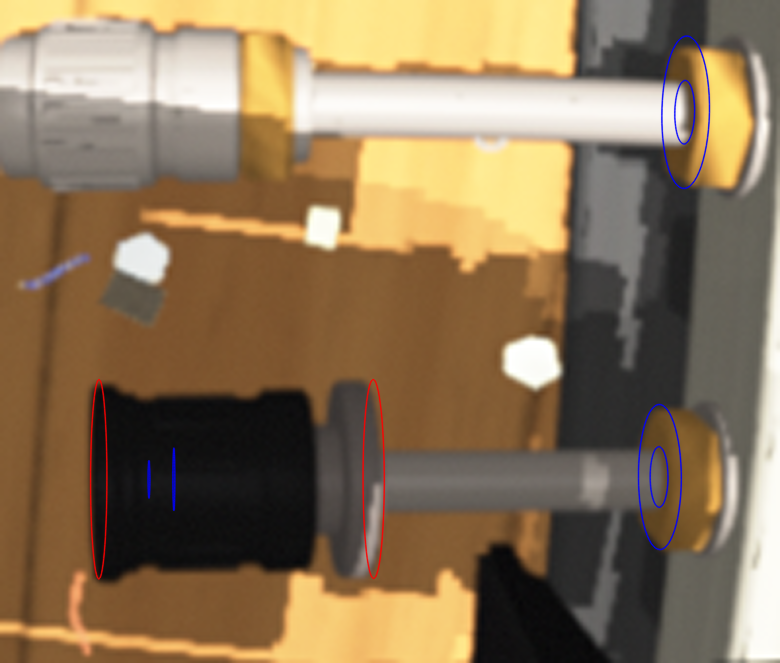

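```bash
cat > cmp.py <<'E'
from h import *
import pickle,sys
def edges(n,rows,lo,hi,thr_sign):
    g=cv2.cvtColor(pickle.load(open(n+".pkl","rb"))["img"],cv2.COLOR_RGB2GRAY).astype(float)
    p=g[rows[0]:rows[1]].mean(0);return p[lo:hi]
A=[cv2.cvtColor(pickle.load(open(n+".pkl","rb"))["img"],cv2.COLOR_RGB2GRAY).astype(np.float32) for n in ("w3",sys.argv[1])]
def sh(x0,x1,y0,y1,nm):
    t=A[0][y0:y1,x0:x1];s=A[1][y0-6:y1+6,x0-8:x1+8]
    s=cv2.resize(s,None,fx=10,fy=10,interpolation=cv2.INTER_CUBIC);t=cv2.resize(t,None,fx=10,fy=10,interpolation=cv2.INTER_CUBIC)
    m=cv2.matchTemplate(s,t,cv2.TM_CCOEFF_NORMED);_,v,_,l=cv2.minMaxLoc(m);print(nm,'dx',l[0]/10-8,'dy',l[1]/10-6,'score',round(v,3))
sh(276,345,236,292,'body');sh(276,300,236,292,'closed');sh(320,362,236,292,'neck+ring');sh(418,450,238,285,'nut');sh(428,452,130+20,190,'nutM/L')
E
python3 cmp.py r13
```

```text
body dx 1.1999999999999993 dy -0.2999999999999998 score 0.967
closed dx 1.1999999999999993 dy -0.2999999999999998 score 0.982
neck+ring dx 0.6999999999999993 dy -0.2999999999999998 score 0.918
nut dx 0.9000000000000004 dy -0.7999999999999998 score 0.903
nutM/L dx 0.5 dy -0.40000000000000036 score 0.977
```

```bash
python3 - <<'E'
from h import *
import pickle
for n in ("w3","r13"):
    g=cv2.cvtColor(pickle.load(open(n+".pkl","rb"))["img"],cv2.COLOR_RGB2GRAY).astype(float)
    def e(r0,r1,lo,hi):
        p=g[r0:r1].mean(0);d=np.abs(np.diff(p))[lo:hi];i=d.argmax()+lo
        w=np.abs(np.diff(p))[i-2:i+3];return round((w*(np.arange(i-2,i+3)+.5)).sum()/w.sum(),2)
    print(n,'closed',[e(r,r+8,276,292) for r in (246,256,266,276)],'body/neck',[e(r,r+8,334,345) for r in (252,260,268)],'ring edge',[e(r,r+3,350,366) for r in (242,246,250)],'nut',[e(r,r+6,415,436) for r in (244,262,274)])
E
```

```text
w3 closed [np.float64(281.37), np.float64(281.11), np.float64(281.21), np.float64(281.57)] body/neck [np.float64(339.25), np.float64(339.46), np.float64(339.43)] ring edge [np.float64(354.52), np.float64(355.21), np.float64(355.56)] nut [np.float64(425.49), np.float64(416.07), np.float64(417.85)]
r13 closed [np.float64(282.55), np.float64(282.47), np.float64(282.63), np.float64(283.12)] body/neck [np.float64(340.65), np.float64(340.9), np.float64(340.83)] ring edge [np.float64(355.51), np.float64(356.34), np.float64(356.78)] nut [np.float64(425.92), np.float64(415.13), np.float64(415.81)]
```

The matched-view comparison leaves about 0.5 mm of doubt about "home". I'll push once more on the axis from in front, with the jaws shut, to remove it.

```bash
python3 -m pendant '[{"x":0.0,"y":-0.15,"z":0.0,"rx":0.0,"ry":0.0,"rz":0.0,"jaw":0.5},{"x":0.0,"y":-0.32,"z":0.0,"rx":-0.04,"ry":0.0,"rz":0.0,"jaw":0.2},{"x":0.0,"y":-0.32,"z":0.0,"rx":-0.04,"ry":0.0,"rz":0.0,"jaw":0.0},{"x":0.0,"y":-0.32,"z":0.0,"rx":-0.04,"ry":0.0,"rz":0.0,"jaw":0.0},{"x":0.0,"y":-0.32,"z":0.0,"rx":-0.04,"ry":0.0,"rz":0.0,"jaw":0.0},{"x":0.0,"y":-0.32,"z":0.0,"rx":-0.04,"ry":0.0,"rz":0.0,"jaw":0.0}]'; python3 go.py 511.6 67.1 233 1.684
```

```text
t: 26.52
eef_pos: [512.4, 65.3, 284.8]
tcp_rot: [3.11, -0.0, 1.684]
ft_force: [0.8, 0.1, -0.7]
opening: 0.125
t 26.52 pos [512.4  65.3 284.8] [ 3.1101e+00 -1.0000e-04  1.6840e+00] F [ 0.8  0.1 -0.7] op 11.9
shift [ 0.013 -0.015  0.345] turn [ 0.04 -0.   -0.  ] dist 52.0
```

```bash
python3 -m pendant '[{"x":0.01,"y":-0.015,"z":0.1,"rx":0.0,"ry":0.0,"rz":0.0,"jaw":0.0},{"x":0.01,"y":-0.015,"z":0.22,"rx":0.0,"ry":0.0,"rz":0.0,"jaw":0.0},{"x":0.01,"y":-0.015,"z":0.345,"rx":0.0,"ry":0.0,"rz":0.0,"jaw":0.0},{"x":0.01,"y":-0.015,"z":0.345,"rx":0.0,"ry":0.0,"rz":0.0,"jaw":0.0}]'; python3 go.py 524 68.5 233 1.684;python3 rel.py r14 0 240 140 520 350 2.8
python3 - <<'E'
from cell import env
import cv2
a=env.read_camera("side")["img"][220:330,230:370,::-1];cv2.imwrite("pics/side14.png",cv2.resize(a,None,fx=5,fy=5,interpolation=cv2.INTER_CUBIC))
E
```

```text
t: 27.02
eef_pos: [511.2, 66.7, 232.1]
tcp_rot: [3.112, -0.0, 1.684]
ft_force: [0.8, -0.0, 0.7]
opening: 0.008
t 27.02 pos [511.2  66.7 232.1] [ 3.1125e+00 -3.0000e-04  1.6840e+00] F [ 0.8 -0.   0.7] op 0.7
shift [ 0.002  0.086 -0.003] turn [ 0.037 -0.     0.   ] dist 13.0
27.075 [511.37  66.72 232.86] [-0.3 -0.2 -0.1] [-0.15  0.08  0.01]
```

View pics/r14.png

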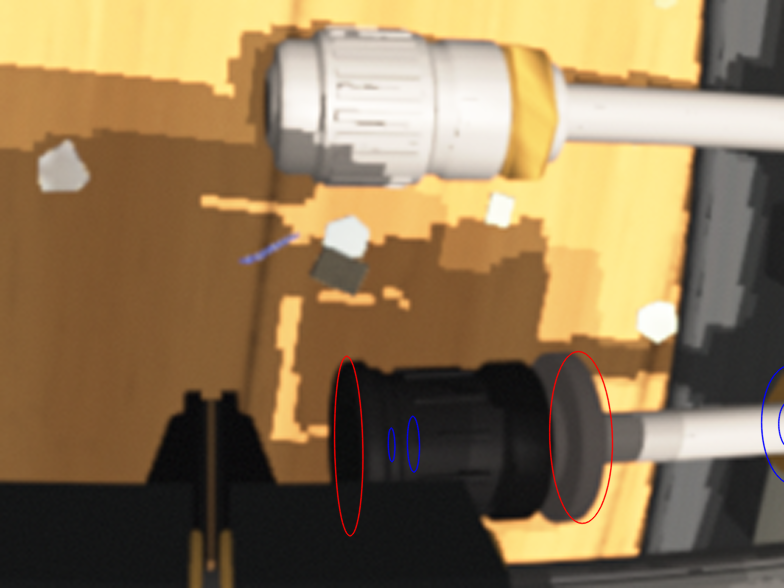

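View pics/side14.png

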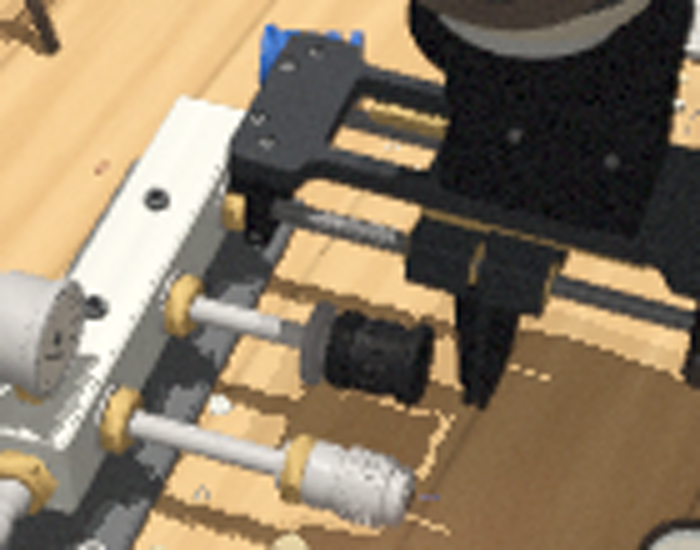

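```bash
python3 -m pendant '[{"x":0.0,"y":-0.07,"z":0.0,"rx":-0.07,"ry":0.0,"rz":0.0,"jaw":0.0},{"x":0.0,"y":-0.145,"z":0.0,"rx":-0.145,"ry":0.0,"rz":0.0,"jaw":0.0},{"x":0.0,"y":-0.218,"z":0.019,"rx":-0.22,"ry":0.0,"rz":0.0,"jaw":0.0},{"x":0.0,"y":-0.218,"z":0.019,"rx":-0.22,"ry":0.0,"rz":0.0,"jaw":0.0}]'; python3 - <<'E'
from h import *
from cell import env
s=env.state();Rt=R.from_euler('xyz',s['tcp_rot']);tip=s['eef_pos']+Rt.apply([0,0,190]);print('tip',tip.round(1),s['tcp_rot'])
u=Rt.inv().apply([np.cos(.1146),np.sin(.1146),0]);print('10mm along pipe in tool units',(u*10/150).round(4)); print('1mm up',(Rt.inv().apply([0,0,1])/150).round(4))
a=env.read_camera("side")["img"][220:330,230:370,::-1];cv2.imwrite("pics/side15.png",cv2.resize(a,None,fx=5,fy=5,interpolation=cv2.INTER_CUBIC))
E
```

```text
t: 27.62
eef_pos: [478.5, 63.0, 229.9]
tcp_rot: [2.937, -0.0, 1.684]
ft_force: [0.1, 0.7, 0.0]
opening: 0.004
tip [516.8  67.4  43.8] [ 2.93738607e+00 -1.40263293e-04  1.68396782e+00]
10mm along pipe in tool units [0.0001 0.0653 0.0135]
1mm up [ 0.      0.0014 -0.0065]
```

View pics/side15.png

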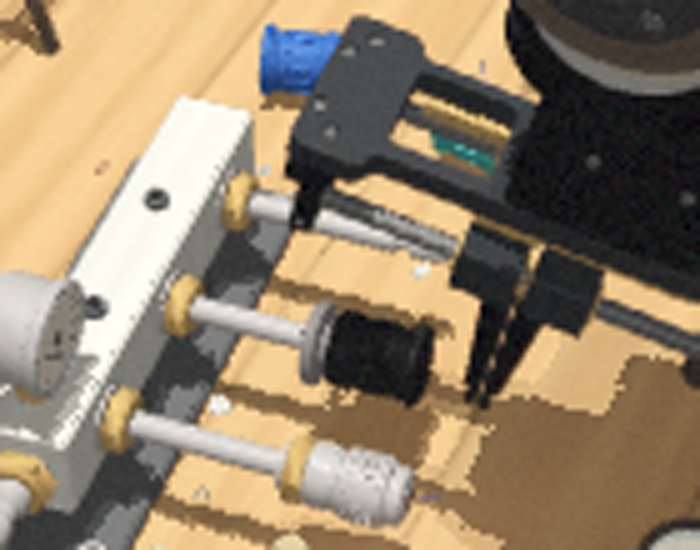

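```bash
python3 -m pendant '[{"x":0.0,"y":0.04,"z":0.008,"rx":0.0,"ry":0.0,"rz":0.0,"jaw":0.0},{"x":0.0,"y":0.078,"z":0.016,"rx":0.0,"ry":0.0,"rz":0.0,"jaw":0.0},{"x":0.0,"y":0.078,"z":0.016,"rx":0.0,"ry":0.0,"rz":0.0,"jaw":0.0}]';python3 -m pendant '[{"x":0.0,"y":0.01,"z":0.002,"rx":0.0,"ry":0.0,"rz":0.0,"jaw":0.0},{"x":0.0,"y":0.02,"z":0.004,"rx":0.0,"ry":0.0,"rz":0.0,"jaw":0.0},{"x":0.0,"y":0.02,"z":0.004,"rx":0.0,"ry":0.0,"rz":0.0,"jaw":0.0}]'; python3 - <<'E'
from h import *
from cell import env
a=env.read_camera("side")["img"][220:330,230:370,::-1];cv2.imwrite("pics/side16.png",cv2.resize(a,None,fx=5,fy=5,interpolation=cv2.INTER_CUBIC))
E
```

```text
t: 28.05
eef_pos: [491.3, 64.4, 229.2]
tcp_rot: [2.937, -0.0, 1.684]
ft_force: [-0.3, -0.3, 0.2]
opening: 0.004
t: 28.42
eef_pos: [493.8, 64.7, 229.2]
tcp_rot: [2.937, -0.0, 1.684]
ft_force: [0.2, 0.9, 0.7]
opening: 0.007
```

View pics/side16.png

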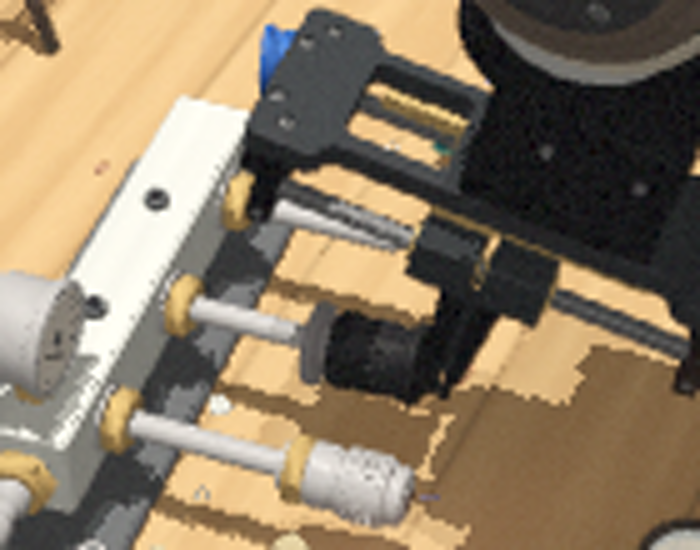

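```bash
python3 -m pendant '[{"x":0.0,"y":0.007,"z":0.0014,"rx":0.0,"ry":0.0,"rz":0.0,"jaw":0.0},{"x":0.0,"y":0.014,"z":0.003,"rx":0.0,"ry":0.0,"rz":0.0,"jaw":0.0}]';python3 -m pendant '[{"x":0.0,"y":0.005,"z":0.001,"rx":0.0,"ry":0.0,"rz":0.0,"jaw":0.0},{"x":0.0,"y":0.005,"z":0.001,"rx":0.0,"ry":0.0,"rz":0.0,"jaw":0.0}]';python3 -m pendant '[{"x":0.0,"y":0.005,"z":0.001,"rx":0.0,"ry":0.0,"rz":0.0,"jaw":0.0},{"x":0.0,"y":0.005,"z":0.001,"rx":0.0,"ry":0.0,"rz":0.0,"jaw":0.0}]'
```

```text
t: 28.72
eef_pos: [495.9, 65.0, 229.3]
tcp_rot: [2.937, -0.0, 1.684]
ft_force: [0.0, -0.0, -0.8]
opening: 0.002
t: 28.98
eef_pos: [496.6, 65.1, 229.2]
tcp_rot: [2.937, -0.0, 1.684]
ft_force: [0.2, 1.2, 0.1]
opening: 0.004
t: 29.22
eef_pos: [497.2, 65.1, 229.2]
tcp_rot: [2.938, -0.0, 1.684]
ft_force: [-1.7, 0.2, 0.2]
opening: 0.005
```

Contact. I'll continue slowly.

```bash
python3 -m pendant '[{"x":0.0,"y":0.005,"z":0.001,"rx":0.0,"ry":0.0,"rz":0.0,"jaw":0.0},{"x":0.0,"y":0.005,"z":0.001,"rx":0.0,"ry":0.0,"rz":0.0,"jaw":0.0}]';python3 -m pendant '[{"x":0.0,"y":0.005,"z":0.001,"rx":0.0,"ry":0.0,"rz":0.0,"jaw":0.0},{"x":0.0,"y":0.005,"z":0.001,"rx":0.0,"ry":0.0,"rz":0.0,"jaw":0.0}]';python3 -m pendant '[{"x":0.0,"y":0.005,"z":0.001,"rx":0.0,"ry":0.0,"rz":0.0,"jaw":0.0},{"x":0.0,"y":0.005,"z":0.001,"rx":0.0,"ry":0.0,"rz":0.0,"jaw":0.0}]'
```

```text
t: 29.48
eef_pos: [497.6, 65.2, 229.1]
tcp_rot: [2.939, -0.0, 1.684]
ft_force: [-4.6, -1.3, 2.6]
opening: 0.006
t: 29.72
eef_pos: [498.0, 65.3, 229.1]
tcp_rot: [2.941, -0.0, 1.684]
ft_force: [-7.5, -2.5, 4.0]
opening: 0.002
t: 29.98
eef_pos: [498.3, 65.3, 229.0]
tcp_rot: [2.942, -0.001, 1.684]
ft_force: [-10.8, -3.8, 7.6]
opening: 0.006
```

```bash
python3 -m pendant '[{"x":0.0,"y":0.003,"z":-0.005,"rx":0.0,"ry":0.0,"rz":0.0,"jaw":0.0},{"x":0.0,"y":0.003,"z":-0.005,"rx":0.0,"ry":0.0,"rz":0.0,"jaw":0.0}]';python3 -m pendant '[{"x":0.0,"y":0.005,"z":-0.002,"rx":0.0,"ry":0.0,"rz":0.0,"jaw":0.0},{"x":0.0,"y":0.005,"z":-0.002,"rx":0.0,"ry":0.0,"rz":0.0,"jaw":0.0}]';python3 -m pendant '[{"x":0.0,"y":0.004,"z":-0.001,"rx":0.0,"ry":0.0,"rz":0.0,"jaw":0.0},{"x":0.0,"y":0.004,"z":-0.001,"rx":0.0,"ry":0.0,"rz":0.0,"jaw":0.0}]'
```

```text
t: 30.22
eef_pos: [498.5, 65.3, 229.4]
tcp_rot: [2.943, -0.001, 1.684]
ft_force: [-9.5, -3.2, 0.2]
opening: 0.006
t: 30.48
eef_pos: [498.9, 65.3, 229.6]
tcp_rot: [2.945, -0.001, 1.684]
ft_force: [-10.4, -4.3, -0.9]
opening: 0.002
t: 30.72
eef_pos: [499.1, 65.4, 229.7]
tcp_rot: [2.946, -0.001, 1.684]
ft_force: [-13.2, -6.2, -1.1]
opening: 0.006
```

```bash
python3 -m pendant '[{"x":-0.005,"y":0.004,"z":0.0,"rx":0.0,"ry":0.0,"rz":0.0,"jaw":0.0},{"x":-0.005,"y":0.004,"z":0.0,"rx":0.0,"ry":0.0,"rz":0.0,"jaw":0.0},{"x":-0.005,"y":0.004,"z":0.0,"rx":0.0,"ry":0.0,"rz":0.0,"jaw":0.0}]';python3 -m pendant '[{"x":0.0,"y":-0.05,"z":-0.01,"rx":0.0,"ry":0.0,"rz":0.0,"jaw":0.0},{"x":0.0,"y":-0.15,"z":-0.05,"rx":0.0,"ry":0.0,"rz":0.0,"jaw":0.0},{"x":0.0,"y":-0.15,"z":-0.3,"rx":0.1,"ry":0.0,"rz":0.0,"jaw":0.3},{"x":0.0,"y":-0.1,"z":-0.45,"rx":0.26,"ry":0.0,"rz":0.0,"jaw":0.7},{"x":0.0,"y":-0.1,"z":-0.45,"rx":0.26,"ry":0.0,"rz":0.0,"jaw":0.7},{"x":0.0,"y":-0.1,"z":-0.45,"rx":0.26,"ry":0.0,"rz":0.0,"jaw":0.7}]'; python3 go.py 559.9 71.1 284.9 1.684
```

```text
t: 31.1
eef_pos: [499.4, 65.0, 229.7]
tcp_rot: [2.947, -0.001, 1.685]
ft_force: [-14.9, -0.9, -1.9]
opening: 0.001
t: 31.85
eef_pos: [473.2, 61.6, 293.5]
tcp_rot: [3.139, -0.0, 1.684]
ft_force: [-0.1, -0.3, -0.4]
opening: 0.364
t 31.85 pos [473.2  61.6 293.5] [ 3.1392e+00 -3.0000e-04  1.6840e+00] F [-0.1 -0.3 -0.4] op 34.6
shift [-0.003  0.582  0.059] turn [ 0.003 -0.    -0.   ] dist 88.0
```

```bash
python3 -m pendant '[{"x":0.0,"y":0.25,"z":0.0,"rx":0.0,"ry":0.0,"rz":0.0,"jaw":0.7},{"x":-0.003,"y":0.58,"z":0.059,"rx":0.003,"ry":0.0,"rz":0.0,"jaw":0.7},{"x":-0.003,"y":0.58,"z":0.059,"rx":0.003,"ry":0.0,"rz":0.0,"jaw":0.7},{"x":-0.003,"y":0.58,"z":0.059,"rx":0.003,"ry":0.0,"rz":0.0,"jaw":0.7},{"x":-0.003,"y":0.58,"z":0.059,"rx":0.003,"ry":0.0,"rz":0.0,"jaw":0.7}]';python3 rel.py r15 0 260 140 460 310 3.9
python3 - <<'E'
from h import *
import pickle
p=(658.7,84.05,.1146)
def w(q):
    c,s_=np.cos(p[2]),np.sin(p[2]);return np.array([p[0]+c*q[0]-s_*q[1],p[1]+s_*q[0]+c*q[1],q[2]])
for n,y in (("w3",-60),("r13",0),("r15",0)):
    d=pickle.load(open(n+".pkl","rb"));g=cv2.cvtColor(d["img"],cv2.COLOR_RGB2GRAY).astype(float)
    def e(r0,r1,lo,hi):
        p=g[r0:r1].mean(0);dd=np.abs(np.diff(p));i=dd[lo:hi].argmax()+lo
        ww=dd[i-2:i+3];return round((ww*(np.arange(i-2,i+3)+.5)).sum()/ww.sum(),2)
    print(n,[e(r,r+8,276,292) for r in (246,256,266,276)],[e(r,r+8,334,345) for r in (252,260,268)],[e(r,r+3,350,366) for r in (242,246,250)],proj(d,[w((-27,y,45)),w((-97,y,45)),w((-97,y,61)),w((-96,y,45))],1)[:,0].round(2))
E
```

```text
t: 32.48
eef_pos: [559.3, 71.0, 284.9]
tcp_rot: [-3.139, -0.0, 1.684]
ft_force: [-0.4, 0.7, -0.3]
opening: 0.702
32.525 [559.42  70.99 285.13] [ 1.1 -0.1 -0.4] [-0.05  0.09 -0.02]
w3 [np.float64(281.37), np.float64(281.11), np.float64(281.21), np.float64(281.57)] [np.float64(339.25), np.float64(339.46), np.float64(339.43)] [np.float64(354.52), np.float64(355.21), np.float64(355.56)] [427.87 319.57 319.87 321.16]
r13 [np.float64(282.55), np.float64(282.47), np.float64(282.63), np.float64(283.12)] [np.float64(340.65), np.float64(340.9), np.float64(340.83)] [np.float64(355.51), np.float64(356.34), np.float64(356.78)] [428.45 320.08 320.41 321.68]
r15 [np.float64(283.63), np.float64(283.57), np.float64(283.87), np.float64(284.5)] [np.float64(341.75), np.float64(341.99), np.float64(342.09)] [np.float64(356.55), np.float64(357.34), np.float64(357.99)] [429.85 321.6  321.98 323.2 ]
```

View pics/r15.png

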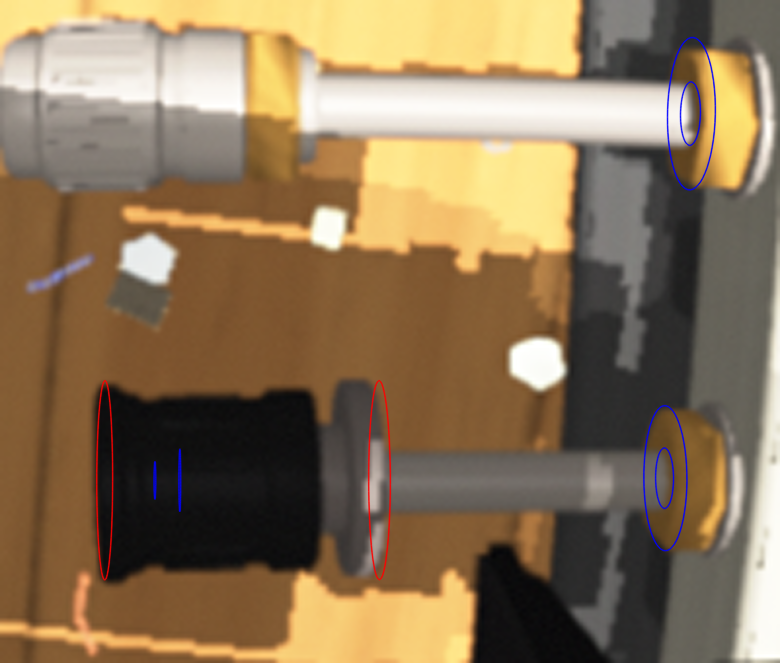

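The centred 15 N push moved it no further, so it is at its stop. Its ring is out and the gripper is clear, so I'm handing in.

```bash
python3 -m pendant '[{"x":0.0,"y":0.0,"z":-0.2,"rx":0.0,"ry":0.0,"rz":0.0,"jaw":0.7},{"x":0.0,"y":0.0,"z":-0.4,"rx":0.0,"ry":0.0,"rz":0.0,"jaw":0.7},{"x":0.0,"y":0.0,"z":-0.4,"rx":0.0,"ry":0.0,"rz":0.0,"jaw":0.7}]'; python3 -c "
from cell import env
print(env.job_done())"
```

```text
t: 32.9
eef_pos: [560.0, 71.1, 347.2]
tcp_rot: [3.14, 0.0, 1.684]
ft_force: [-0.8, 0.3, -0.4]
opening: 0.699
the job is handed in; nothing more can be done
None
```

The black stop end is now on the middle pipe with its ring sprung back out, and I handed the job in at about 33 s, with the gripper open and clear of everything.

- **How it went:** I pushed it home on the -60 mm pipe with about 16 N. I then squeezed the ring fully in (jaw opening about 40 mm) while still pushing lightly. It came straight off with less than about 5 N of pull and went onto the middle pipe until it stopped at 13–16 N. I opened the jaws while still pushing, then pushed once more on the closed face, centred, at about 15 N.
- **Final checks:** The last pictures show the ring out and the part on the modelled home outline to about 1 mm. The final centred push moved it no further. The coupler was not touched, and the nearby things the last pictures show look unmoved.
- **What disagreed:** A matched-view comparison put the part only about 0.3–0.8 mm deeper than at the start, where at least 1 mm was expected. The camera alone therefore leaves a few tenths of a millimetre open, and I relied on the feel of the stop. The 6–10 N seal drag showed only over the last millimetre. I did not test the lock with a tug.

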